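# Uncap a camera and hold it square in the corner stop

## Robot

A 6-joint arm with a two-finger parallel gripper is mounted at the origin on the work surface. World frame = base frame: x ahead of the robot, y to its left, z up, the work surface at z = 0. Lengths are in m, angles in rad, forces in N, time in s.
With the tool pointing down it reaches from about 0.225 to 0.875 m from the base axis. Payload 3.4 kg.
Tool frame: the origin (TCP) lies between the finger pads; the fingertips stand 11 mm ahead of it and the grasp point (between the pads) lies 8 mm behind it (tips_ahead is the distance from the TCP to the fingertips, in m); z points along the fingers, x is the direction in which the jaws open and shut, and the axes are right-handed (so a half turn about z gives the same grasp; the last joint's range is limited). The gripper opens to 85 mm and grips with 20 to 120 N. Pads are 22 mm wide; open, the fingers measure 114 mm over their backs; the gripper's body (76 mm by 85 mm) begins 54 mm behind the grasp point. The pads swing forward as they close: fully open they stand 13 mm farther back than shut.
Start: joints at [-1.409, 0.276, 1.505, -0, 1.361, -0.121], TCP at [0.16, -0.552, 0.242] pointing down, gripper open.
Joint ranges: [-2.89, 2.89], [-0.75, 2.08], [0.22, 2.7], [-1.18, 4.32], [0.11, 2.71], [-2.7, 2.7]. Speed limits (rad/s): [2.57, 2.57, 3.14, 3.14, 3.14, 3.14].

## Interface

Orientations are given as a unit quaternion [w, x, y, z].
In Python, from rig import get_state, get_image, sign_off, masks_of, tips_ahead gives the robot as it stands.
- The arm moves only by the tool play_rows, never from a script. Its argument "series" is a list of rows, each an object of numbers: "fingers": the closure, from -1 (fully open) to 1 (shut); "dx", "dy", "dz": the shift along the world's x, y, z in mm; "turn": the turn about the world's z in rad. A call has 1 to 20 rows; each row shifts and turns the pose as measured when the row begins; what a row does not reach is not made up. A row lasts 1/12 s, in which the tool goes at most 41.7 mm and 7.16 degrees, less where a joint would pass 70% of its speed; a pose out of reach is approached as far as the arm can. A call with a gripper value outside its range is refused whole. The fingers move at their own pace and stop on an object; "squeeze" is the grip in N (left out, the last holds). Time passes only in rows, so rows that do not move let the fingers close. It gives the time, the measured TCP pose, the force and the opening at its end, in the units of the state.
- get_state(): the state, without advancing time (a new reading comes with each control period).
- get_image(name): name is "scene" or "top" or "wrist"; returns a dict with "pixels" (400x640x3 uint8, red, green, blue), "vfov" (degrees; the focal length in pixels is half the picture's height over the tangent of half this angle, whatever the lens; pixels are square), "cx", "cy" (the principal point, pixels), "rvec" (rotation vector, rad) and "tvec" (3), from world to camera coordinates, as OpenCV has them; the wrist camera has in their place "hand_eye" (4x4, takes a point from camera to tool coordinates, whose origin is the TCP and whose axes are the tool frame's). Camera axes: x right, y down, z forward; pixel columns grow to the right and rows downward; lengths in m; the calibration is good to about 2 mm. A picture is of the moment at which its call begins: read the wrist's pose just before it. There is no depth.
- sign_off(): hands the job in, once; it reports no verdict.
Trained networks look in a picture, given as the dict that the camera call returned (one of the last four; its "shot" number tells which), for a name from the list of things; names that differ only in an ending like _2 or _b are one class to them, and where a whole thing is asked for, a point or a joint stands for the part that bears it (a point fixed in the world has none). Each returns a list of dicts, best first, with "p" (0 to 1); they miss things now and then, are a little off and sometimes report something else, mostly with a low value. They report only what shows in the picture. A call takes as long as a camera call.
- masks_of(picture, label): "region" (400x640 bool, what is visible of it) and "xy" ([column, row] in pixels, amid what is visible of it).
The state is a dict: "clock": time; "qpos": joint angles; "qd": joint speeds; "effort": joint torques, N m; "position": TCP position; "ee_rot": TCP orientation; "contact_force": force on the tool from outside, world axes, zero at the start; "moment": the same for the moment, N m; "width": finger opening in m.
Only numpy, scipy, OpenCV 4.12 (cv2) and the standard library are available. Lean on these libraries where they do the work, as an engineer would, in place of code of your own. Each camera call takes 0.05 s, during which the arm holds its last target. There are 200 camera calls.

## Task

Lift the loose red cap off the camera's lens and set it upright, as it is, in the white round holder, then let go of it. Then push the camera's square base into the corner of the two rails on the mounting plate until it sits flat, with one side touching each rail along its whole length, and keep pressing it against both rails: finish while still holding it there, ready to be bolted down. Leave the bottle, the carton and the slide box alone.

Things in the scene. Friction and masses are not known exactly. Their poses are not given: they have to be found in the camera images.
- camera_mid (a point): middle of the blue 44 x 44 x 44 mm body of a camera standing lens up, loose, on the plate; 0.3 to 0.6 kg. Below the body a centred steel base 80 x 80 x 18 mm high; above it a black lens tube, 29 mm across, 9 mm high. This point is 40 mm above the camera's underside; x, y along the sides, z up. Grip the blue body, fingertips at most 16 mm below this point to clear base and rails.
- cap_mid (a point): middle (18 mm above its lower rim) of the loose red cap: skirt 38 mm across, 14 mm high, open below, standing on the blue body's top around the lens tube (2 mm play all round); on it a solid knob 28 mm across, 22 mm high. 36 mm high in all, 30 g, z up. Lift it 10 mm or more straight up to clear the lens.
- holder: white round dish fixed on the bench, 56 mm across, 9 mm high; its recess is 47 mm across and 6 mm deep, inner floor 3 mm above the bench. Origin: centre of its underside. The cap stands in it skirt down, its middle then 21 mm above the bench.
- stage: grey-blue fixed plate 230 x 230 x 10 mm. Origin: centre of its underside, z up. Rigid aluminium rails 16 mm wide stand 20 mm above it along its +x and +y edges, inner faces at x = +90 mm and y = +90 mm of this frame, meeting in the corner; smooth, slippery metal, as the camera's base. Camera home: parallel to the rails, middle at x = y = +50 mm of this frame, camera_mid 50 mm above the bench.
- rail_x: rail along the plate's +x edge, 16 x 216 x 20 mm; origin: centre of its underside, on top of the plate; axes as the plate's.
- rail_y: rail along the plate's +y edge, 196 x 16 x 20 mm; origin: centre of its underside, on top of the plate; axes as the plate's.
- bottle: bystander: green plastic bottle, 44 mm across, 100 mm high, loose. Origin: centre of its underside. It and the holder may have changed places.
- carton: bystander: orange carton with a black band, 80 x 60 x 45 mm, loose. Origin: centre of its underside.
- slides: bystander: white slide box with a blue band, 90 x 60 x 30 mm, loose. Origin: centre of its underside.

How it is judged:
By the outcome, as a careful person would: the job done as asked, in the order asked, and still so for the second after the job is handed in, while the arm keeps its last pose, push and grip.
It also fails if it takes over 61 s, if anything falls off the work surface, if the arm or the gripper's body presses on something with over 40 N, if the wrist force passes 120 N, or if a joint passes its speed limit or range.

## Working session

There is one attempt and no reset: what is moved stays moved. The work goes in short steps, Python scripts to look and compute and a tool call to move; the robot and the scene stay as the last step left them, time stands still between calls to the robot, and variables do not carry over. Pictures are saved under pics/ and viewed, about 8 in all and at most 12, crops included, and the job is handed in when it is done.

Besides the shell and the picture viewer there is one more tool, called after "Request:" as name([rows], argument=value, ...), one row to a line, values as JSON. play_rows: Moves the arm, as the interface text tells. Its arguments: {"type":"object","properties":{"series":{"type":"array"},"squeeze":{"type":"number"}},"required":["series"]}

```bash
mkdir -p pics; ls; cat > h.py <<'E'
import numpy as np, cv2
from rig import *
from scipy.spatial.transform import Rotation as R
def K(im):
    f=200/np.tan(np.radians(im["vfov"])/2); return f
def cam(im,st=None):
    """returns Rwc (cam->world), C"""
    if "hand_eye" in im:
        q=st["ee_rot"]; T=np.eye(4); T[:3,:3]=R.from_quat([q[1],q[2],q[3],q[0]]).as_matrix(); T[:3,3]=st["position"]
        M=T@np.array(im["hand_eye"]); return M[:3,:3],M[:3,3]
    Rm=cv2.Rodrigues(np.array(im["rvec"],float))[0]
    return Rm.T,-Rm.T@np.array(im["tvec"],float).ravel()
def at_z(im,uv,z,st=None):
    Rw,C=cam(im,st); f=K(im); uv=np.atleast_2d(uv).astype(float)
    d=np.c_[(uv[:,0]-im["cx"])/f,(uv[:,1]-im["cy"])/f,np.ones(len(uv))]@Rw.T
    return C+d*((z-C[2])/d[:,2])[:,None]
def proj(im,P,st=None):
    Rw,C=cam(im,st); p=(np.atleast_2d(P)-C)@Rw; f=K(im)
    return np.c_[im["cx"]+f*p[:,0]/p[:,2],im["cy"]+f*p[:,1]/p[:,2]]
def save(im,n): cv2.imwrite(n,cv2.cvtColor(im["pixels"],cv2.COLOR_RGB2BGR))
E
python3 - <<'E'
from h import *
s=get_state(); print({k:np.round(v,3) for k,v in s.items()}); print(tips_ahead)
t=get_image("top"); c=get_image("scene"); 
a=[t["pixels"],c["pixels"]]
save(t,"pics/top.png"); save(c,"pics/scene.png")
for im in (t,c):
    print(im["vfov"],np.round(cam(im)[1],3), im["cx"],im["cy"])
    for n,z in [("camera_mid",.05),("cap_mid",.09),("holder",.005),("stage",.01),("rail_x",.03),("rail_y",.03),("bottle",.05),("carton",.045),("slides",.03)]:
        for r in masks_of(im,n)[:2]:
            if r["p"]>.2: print(n,round(r["p"],2),np.round(r["xy"]),np.round(at_z(im,r["xy"],z),3)[0],r["region"].sum())
E
```

```text
pics
{'clock': np.float64(0.0), 'qpos': array([-1.409,  0.277,  1.506,  0.   ,  1.361, -0.121]), 'qd': array([-0.   , -0.001,  0.003,  0.001,  0.001,  0.   ]), 'effort': array([-1.0000e-03, -4.1677e+01, -2.4580e+01, -0.0000e+00,  1.1000e-02,
       -0.0000e+00]), 'position': array([ 0.16 , -0.552,  0.241]), 'ee_rot': array([-0.001,  0.8  , -0.6  , -0.001]), 'contact_force': array([-0.4  ,  0.101, -0.411]), 'moment': array([-0.041,  0.017,  0.006]), 'width': np.float64(0.085)}
0.011
45.86150628993209 [ 0.379 -0.014  1.488] 318.64357733400146 204.58660723113772
camera_mid 0.75 [336. 221.] [ 0.517 -0.051  0.05 ] 604
cap_mid 0.53 [335. 216.] [ 0.529 -0.048  0.09 ] 118
holder 0.81 [241. 243.] [0.448 0.245 0.005] 258
stage 0.87 [322. 216.] [ 0.537 -0.008  0.01 ] 4678
stage 0.22 [239. 242.] [0.451 0.251 0.01 ] 229
rail_x 0.92 [326. 186.] [ 0.629 -0.02   0.03 ] 424
rail_x 0.52 [299. 222.] [0.513 0.062 0.03 ] 305
rail_y 0.92 [326. 186.] [ 0.629 -0.02   0.03 ] 424
rail_y 0.52 [299. 222.] [0.513 0.062 0.03 ] 305
bottle 0.49 [262. 182.] [0.634 0.179 0.05 ] 240
carton 0.72 [298. 219.] [0.523 0.066 0.045] 360
slides 0.64 [192. 214.] [0.534 0.395 0.03 ] 618
slides 0.47 [335. 222.] [ 0.516 -0.049  0.03 ] 512
54.720029858488786 [1.145 0.364 0.678] 321.3783131013262 198.03684921222867
camera_mid 0.8 [314. 207.] [ 0.567 -0.034  0.05 ] 909
cap_mid 0.51 [316. 188.] [ 0.543 -0.044  0.09 ] 271
holder 0.24 [491. 298.] [0.541 0.4   0.005] 1354
stage 0.92 [322. 224.] [ 0.57  -0.005  0.01 ] 4773
stage 0.37 [355. 220.] [0.511 0.053 0.01 ] 464
rail_x 0.94 [356. 220.] [0.525 0.064 0.03 ] 503
rail_y 0.94 [356. 220.] [0.525 0.064 0.03 ] 503
bottle 0.8 [379. 267.] [0.641 0.184 0.05 ] 676
carton 0.98 [230. 146.] [ 0.486 -0.397  0.045] 690
carton 0.49 [312. 207.] [ 0.564 -0.042  0.045] 868
slides 0.64 [494. 298.] [0.561 0.403 0.03 ] 1321
```

```bash
python3 - <<'E'
import cv2,numpy as np
t=cv2.imread("pics/top.png"); c=cv2.imread("pics/scene.png")
a=cv2.resize(t[130:280,170:430],None,fx=3,fy=3,interpolation=cv2.INTER_CUBIC)
cv2.imwrite("pics/a.png",a)
E
```

```text
(no output)
```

View pics/a.png

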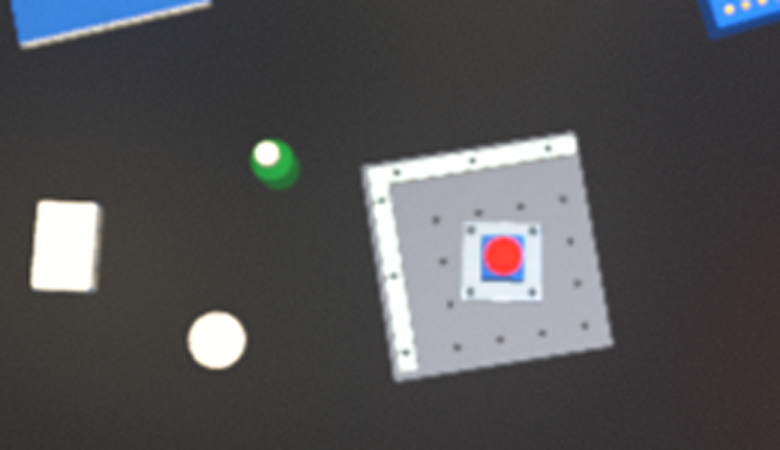

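View pics/scene.png

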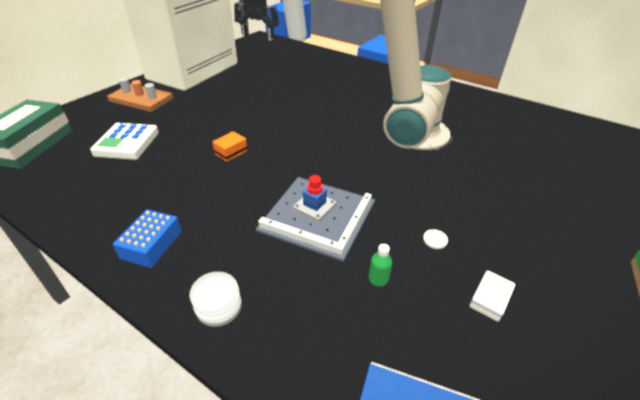

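The top view shows the plate turned about +9° (yaw), with its rails on the +x and +y sides. The camera with the red cap is near pixel (337, 215), the holder at (241, 243) and the bottle at (262, 182). I'll move above the cap.

Request:
play_rows([
  {"dx": 24, "dy": 33, "dz": 2, "fingers": -1},
  {"dx": 24, "dy": 33},
  {"dx": 24, "dy": 33},
  {"dx": 24, "dy": 33},
  {"dx": 24, "dy": 33},
  {"dx": 24, "dy": 33},
  {"dx": 24, "dy": 33},
  {"dx": 24, "dy": 33},
  {"dx": 24, "dy": 33},
  {"dx": 24, "dy": 33},
  {"dx": 24, "dy": 33},
  {"dx": 24, "dy": 33},
  {"dx": 24, "dy": 33},
  {"dx": 24, "dy": 33},
  {"dx": 24, "dy": 33},
  {},
  {},
])

```text
invalid input at $.series[0]: expected keys fingers, dx, dy, dz, turn
```

```bash
python3 - <<'E'
from h import *
s=get_state(); w=get_image("wrist"); save(w,"pics/w1.png")
print(s["clock"],np.round(s["position"],4),s["ee_rot"],w["vfov"],np.round(w["hand_eye"],3).tolist())
for n,z in [("camera_mid",.072),("cap_mid",.09),("stage",.01),("rail_x",.03),("rail_y",.03)]:
    for r in masks_of(w,n)[:3]:
        if r["p"]>.3: print(n,round(r["p"],2),np.round(r["xy"]),np.round(at_z(w,r["xy"],z,s),3)[0],r["region"].sum())
E
```

```text
1.0 [ 0.1604 -0.5522  0.2423] [ 4.67241792e-05  7.99691279e-01 -6.00411404e-01  5.26740656e-05] 60.92311718284528 [[1.0, 0.001, -0.001, 0.001], [-0.001, 0.956, 0.294, -0.075], [0.001, -0.294, 0.956, -0.132], [0.0, 0.0, 0.0, 1.0]]
```

View pics/w1.png

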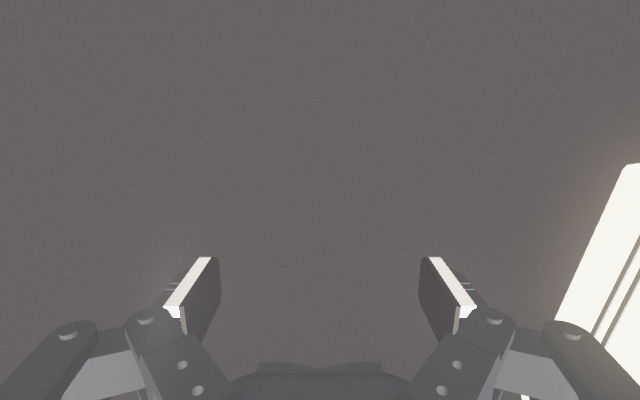

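Request:
play_rows([
  {"dx": 24, "dy": 33, "dz": 2, "turn": 0, "fingers": -1},
  {"dx": 24, "dy": 33, "dz": 0, "turn": 0, "fingers": -1},
  {"dx": 24, "dy": 33, "dz": 0, "turn": 0, "fingers": -1},
  {"dx": 24, "dy": 33, "dz": 0, "turn": 0, "fingers": -1},
  {"dx": 24, "dy": 33, "dz": 0, "turn": 0, "fingers": -1},
  {"dx": 24, "dy": 33, "dz": 0, "turn": 0, "fingers": -1},
  {"dx": 24, "dy": 33, "dz": 0, "turn": 0, "fingers": -1},
  {"dx": 24, "dy": 33, "dz": 0, "turn": 0, "fingers": -1},
  {"dx": 24, "dy": 33, "dz": 0, "turn": 0, "fingers": -1},
  {"dx": 24, "dy": 33, "dz": 0, "turn": 0, "fingers": -1},
  {"dx": 24, "dy": 33, "dz": 0, "turn": 0, "fingers": -1},
  {"dx": 24, "dy": 33, "dz": 0, "turn": 0, "fingers": -1},
  {"dx": 24, "dy": 33, "dz": 0, "turn": 0, "fingers": -1},
  {"dx": 24, "dy": 33, "dz": 0, "turn": 0, "fingers": -1},
  {"dx": 24, "dy": 33, "dz": 0, "turn": 0, "fingers": -1},
  {"dx": 0, "dy": 0, "dz": 0, "turn": 0, "fingers": -1},
  {"dx": 0, "dy": 0, "dz": 0, "turn": 0, "fingers": -1},
])

```text
clock: 2.72
position: [0.5252, -0.0429, 0.2458]
ee_rot: [0.0, 0.798, -0.603, 0.006]
contact_force: [0.7, -0.5, 0.1]
width: 0.0853
```

```bash
cat > look.py <<'E'
from h import *
import sys
s=get_state(); w=get_image("wrist"); save(w,sys.argv[1])
np.save("st.npy",np.array([s,{k:v for k,v in w.items()}],dtype=object))
print(s["clock"],np.round(s["position"],4),np.round(s["ee_rot"],4),s["width"],np.round(s["contact_force"],1))
E
python3 look.py pics/w2.png
```

```text
2.7167 [ 0.5252 -0.0429  0.2458] [ 1.000e-04  7.979e-01 -6.028e-01  5.800e-03] 0.08527658082642753 [ 0.7 -0.5  0.1]
```

View pics/w2.png

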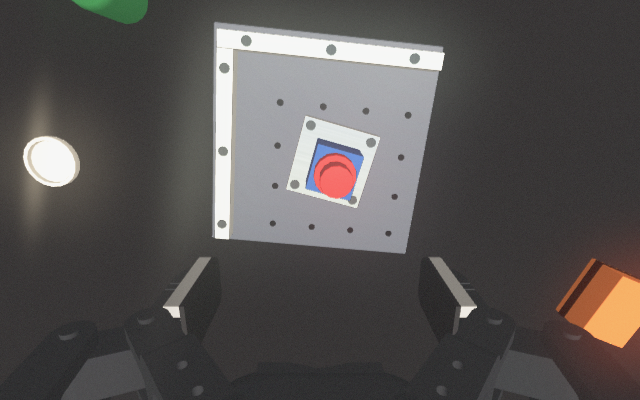

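The wrist view shows the knob at about (336, 180). The base corners are (305,116), (380,138), (358,207) and (287,188). The rail is at the top and left, and the holder is at (52, 161). Next I'll get exact numbers.

```bash
cat > meas.py <<'E'
from h import *
s,w=np.load("st.npy",allow_pickle=True); px=w["pixels"].astype(int); 
def A(uv,z): return at_z(w,uv,z,s)[:,:2]
r,g,b=px[...,0],px[...,1],px[...,2]
red=((r>150)&(g<110)&(b<110)&(np.arange(640)[None]<450)).astype(np.uint8)
ys,xs=np.nonzero(red); print("red bbox",xs.min(),xs.max(),ys.min(),ys.max())
# knob top circle: bright red bottom part
mn=px.min(2); wh=((mn>175)).astype(np.uint8); wh[240:]=0
n,l,st,ce=cv2.connectedComponentsWithStats(wh)
for i in range(1,n):
    if st[i,4]>300:
        c=max(cv2.findContours((l==i).astype(np.uint8),0,2)[0],key=cv2.contourArea)
        print(i,st[i],np.round(cv2.boxPoints(cv2.minAreaRect(c))).tolist(), cv2.approxPolyDP(c,4,True)[:,0].tolist())
E
python3 meas.py; python3 - <<'E'
import cv2
a=cv2.imread("pics/w2.png"); cv2.imwrite("pics/w2c.png",cv2.resize(a[20:245,195:455],None,fx=3,fy=2.6666,interpolation=cv2.INTER_CUBIC))
E
```

```text
red bbox 314 355 153 196
1 [ 215   28  230  211 6924] [[213.0, 238.0], [216.0, 28.0], [444.0, 31.0], [441.0, 241.0]] [[215, 237], [228, 238], [233, 48], [439, 70], [444, 54], [217, 28]]
2 [ 286  116   94   92 2919] [[285.0, 189.0], [305.0, 115.0], [380.0, 136.0], [360.0, 209.0]] [[305, 116], [286, 189], [356, 207], [379, 137]]
3 [  23  136   53   51 2026] [[14.0, 158.0], [46.0, 125.0], [86.0, 164.0], [53.0, 197.0]] [[31, 140], [23, 155], [29, 173], [47, 185], [67, 183], [75, 171], [67, 146], [47, 136]]
```

View pics/w2c.png

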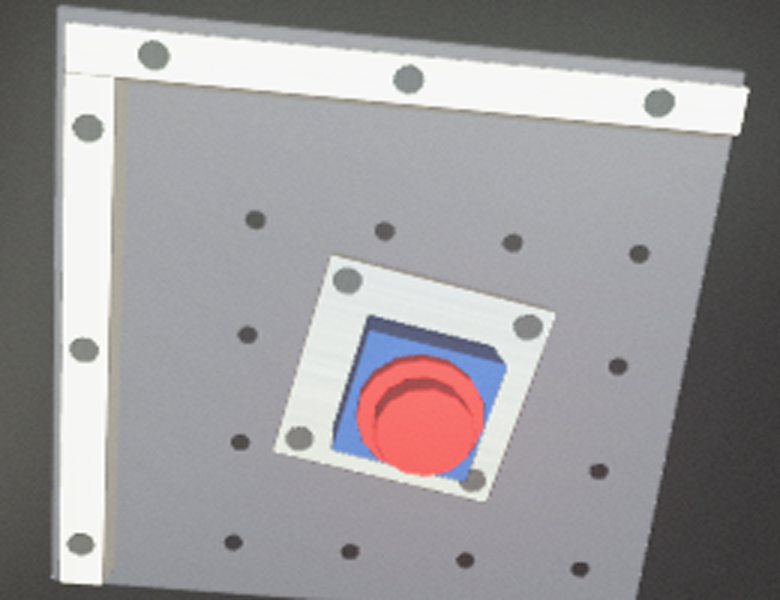

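The crop gives the knob top at (336.3, 182), the rail's inner corner at (233.3, 48.9), and the inner-edge ends at (441.7, 70.2) and (228.7, 239).

```bash
cat > m2.py <<'E'
from h import *
s,w=np.load("st.npy",allow_pickle=True)
def A(uv,z): return at_z(w,uv,z,s)[:,:2]
k=A([(336.3,182)],.108)[0]; print("knob",k,"skirt",A([(335.3,176.4)],.086)[0])
B=A([(305,116),(379.7,137.5),(357.5,207.5),(286.5,189)],.028); print("base mid",B.mean(0)); e=np.roll(B,-1,0)-B; print("sides",np.linalg.norm(e,axis=1),"ang",np.degrees(np.arctan2(e[:,1],e[:,0]))%90)
Q=A([(441.7,70.2),(233.3,48.9),(228.7,239)],.03); print(Q); a=Q[1]-Q[0]; b=Q[1]-Q[2]
print("rail lens",np.linalg.norm(a),np.linalg.norm(b),"yaw",np.degrees(np.arctan2(a[1],a[0]))-90,np.degrees(np.arctan2(b[1],b[0])))
O=A([(217,29),(444.3,53)],.03); a=O[0]-O[1]; print(O,np.linalg.norm(a),np.degrees(np.arctan2(a[1],a[0]))-90)
y=np.radians(np.degrees(np.arctan2(a[1],a[0]))-90); print("home",Q[1]+R.from_euler('z',y).as_matrix()[:2,:2]@[-.04,-.04])
c=cv2.fitEllipse(np.array([(31,140),(23,155),(29,173),(47,185),(67,183),(75,171),(75,160),(67,146),(47,136)],np.float32)); print("holder",c[0],A([c[0]],.009)[0])
t=get_image("top")
print("top: knob",at_z(t,[(337.7,215.3)],.108)[0],"holder",at_z(t,[(170+217/3,130+340/3)],.009)[0])
E
python3 m2.py
```

```text
knob [ 0.5358885  -0.05678329] skirt [ 0.53554137 -0.05725067]
base mid [ 0.5355134  -0.05710208]
sides [0.07901213 0.07798903 0.07922707 0.07852272] ang [0.14632654 0.81714871 0.53390129 0.65706858]
[[ 0.65210646 -0.13246115]
 [ 0.61566002  0.06400489]
 [ 0.42367042  0.02930726]]
rail lens 0.1998180322991804 0.19509980631819987 yaw 10.509474131767561 10.24429407665094
[[ 0.62824611  0.0819933 ]
 [ 0.66710412 -0.12911389]] 0.21465365213307497 10.429558275887885
home [0.58356196 0.0174247 ]
holder (49.37153244018555, 161.052734375) [0.45100043 0.23865474]
top: knob [ 0.52920239 -0.05433603  0.108     ] holder [0.44675792 0.2397088  0.009     ]
```

Request:
play_rows([
  {"dx": 5, "dy": -7, "dz": -30, "turn": -0.09, "fingers": -1},
  {"dx": 5, "dy": -7, "dz": -30, "turn": -0.09, "fingers": -1},
  {"dx": 0, "dy": 0, "dz": -20, "turn": -0.09, "fingers": -0.3},
  {"dx": 0, "dy": 0, "dz": 0, "turn": 0, "fingers": -0.3},
  {"dx": 0, "dy": 0, "dz": 0, "turn": 0, "fingers": -0.3},
  {"dx": 0, "dy": 0, "dz": 0, "turn": 0, "fingers": -0.3},
], squeeze=25)

```text
clock: 3.32
position: [0.5317, -0.0671, 0.1667]
ee_rot: [-0.002, -0.702, 0.712, -0.009]
contact_force: [0.3, -0.2, -0.2]
width: 0.0554
```

```bash
python3 look.py pics/w3.png
```

```text
3.3167 [ 0.5317 -0.0671  0.1667] [-0.0019 -0.7019  0.7122 -0.009 ] 0.05543595629189491 [ 0.3 -0.2 -0.2]
```

View pics/w3.png

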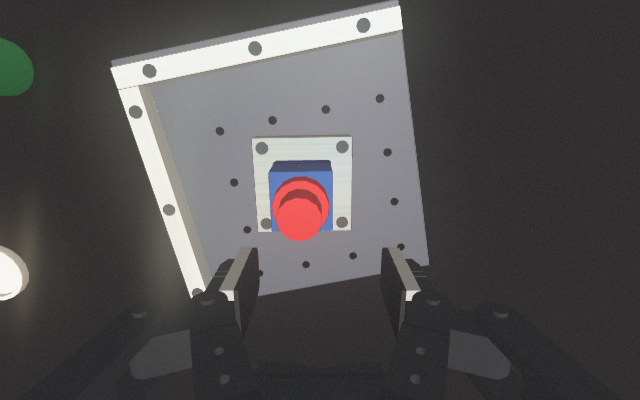

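The view shows the knob top near (300, 215), just right of midway between the pads, with the base square to the jaws.

```bash
python3 - <<'E'
from h import *
s,w=np.load("st.npy",allow_pickle=True)
A=lambda uv,z: np.round(at_z(w,uv,z,s)[:,:2],4).tolist()
print(A([(300,215)],.108),A([(301,204)],.086))
B=at_z(w,[(252,138),(352,136),(351,229),(257,231)],.028,s)[:,:2]; print(B.mean(0)); e=np.roll(B,-1,0)-B; print(np.linalg.norm(e,axis=1),np.degrees(np.arctan2(e[:,1],e[:,0]))%90)
q=s["ee_rot"]; print(R.from_quat([q[1],q[2],q[3],q[0]]).as_matrix().round(4))
E
```

```text
[[0.5386, -0.0577]] [[0.5385, -0.0574]]
[ 0.53613818 -0.05692784]
[0.07892347 0.07887204 0.08038908 0.07879321] [ 0.22990945  0.12775459  0.16214846 89.06187209]
[[-0.0147 -0.9998  0.01  ]
 [-0.9998  0.0146 -0.0155]
 [ 0.0153 -0.0102 -0.9998]]
```

Request:
play_rows([
  {"dx": 5.5, "dy": 10, "dz": -20, "turn": 0.01, "fingers": -0.3},
  {"dx": 0, "dy": 0, "dz": -20, "turn": 0, "fingers": -0.3},
  {"dx": 0, "dy": 0, "dz": -17, "turn": 0, "fingers": -0.3},
  {"dx": 0, "dy": 0, "dz": 0, "turn": 0, "fingers": -0.3},
  {"dx": 0, "dy": 0, "dz": 0, "turn": 0, "fingers": -0.3},
])

```text
clock: 3.78
position: [0.5432, -0.06, 0.1181]
ee_rot: [0.003, -0.707, 0.707, -0.018]
contact_force: [-0.0, -0.6, 0.8]
width: 0.0555
```

```bash
python3 look.py pics/w4.png; python3 - <<'E'
from h import *
q=get_state()["ee_rot"]; print(R.from_quat([q[1],q[2],q[3],q[0]]).as_matrix().round(4))
E
```

```text
3.7833 [ 0.5432 -0.06    0.1181] [ 0.0033 -0.7066  0.7074 -0.0178] 0.05553406417137735 [-0.  -0.6  0.8]
[[-0.0017 -0.9996  0.0297]
 [-0.9998  0.001  -0.0205]
 [ 0.0204 -0.0297 -0.9993]]
```

View pics/w4.png

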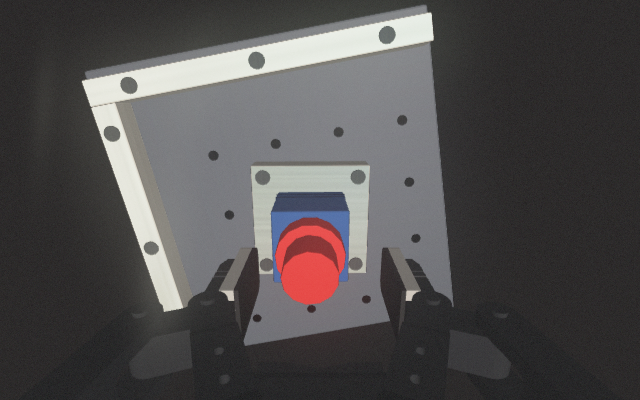

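The view shows the knob between the pads near (310, 278), about centred between them. The tool has picked up a tilt of about 2°, so I'll see how it evolves.

Request:
play_rows([
  {"dx": 0, "dy": 0, "dz": 0, "turn": 0, "fingers": -0.3},
  {"dx": 0, "dy": 0, "dz": 0, "turn": 0, "fingers": -0.3},
  {"dx": 0, "dy": 0, "dz": 0, "turn": 0, "fingers": -0.3},
  {"dx": 0, "dy": 0, "dz": 0, "turn": 0, "fingers": -0.3},
])

```text
clock: 4.17
position: [0.5459, -0.0609, 0.1233]
ee_rot: [0.005, -0.707, 0.707, -0.021]
contact_force: [0.9, -0.6, -1.0]
width: 0.0555
```

```bash
cat > tilt.py <<'E'
from h import *
s=get_state(); q=s["ee_rot"]; M=R.from_quat([q[1],q[2],q[3],q[0]]).as_matrix()
print("t",round(float(s["clock"]),2),"p",np.round(s["position"],4),"z",M[:,2].round(4),"yaw",np.degrees(np.arctan2(M[1,0],M[0,0])).round(2),"F",np.round(s["contact_force"],1),"M",np.round(s["moment"],2),"w",round(float(s["width"]),4))
E
python3 tilt.py
```

```text
t 4.17 p [ 0.5459 -0.0609  0.1233] z [ 0.038  -0.0225 -0.999 ] yaw -90.07 F [ 0.9 -0.6 -1. ] M [ 0.03  0.07 -0.03] w 0.0555
```

Request:
play_rows([
  {"dx": 0, "dy": 0, "dz": 10, "turn": 0, "fingers": -0.3},
  {"dx": 0, "dy": 0, "dz": 10, "turn": 0, "fingers": -0.3},
  {"dx": 0, "dy": 0, "dz": 10, "turn": 0, "fingers": -0.3},
  {"dx": 0, "dy": 0, "dz": 10, "turn": 0, "fingers": -0.3},
])

```text
clock: 4.5
position: [0.5449, -0.0607, 0.166]
ee_rot: [0.005, -0.707, 0.707, -0.02]
contact_force: [-0.3, -0.8, 0.0]
width: 0.0554
```

```bash
python3 tilt.py
```

```text
t 4.5 p [ 0.5449 -0.0607  0.166 ] z [ 0.0357 -0.0219 -0.9991] yaw -90.06 F [-0.3 -0.8  0. ] M [0.01 0.01 0.01] w 0.0554
```

Request:
play_rows([
  {"dx": 0, "dy": 0, "dz": 0, "turn": 0, "fingers": -0.3},
  {"dx": 0, "dy": 0, "dz": -5, "turn": 0, "fingers": -0.3},
  {"dx": 0, "dy": 0, "dz": -5, "turn": 0, "fingers": -0.3},
  {"dx": 0, "dy": 0, "dz": -5, "turn": 0, "fingers": -0.3},
  {"dx": 0, "dy": 0, "dz": -5, "turn": 0, "fingers": -0.3},
  {"dx": 0, "dy": 0, "dz": -5, "turn": 0, "fingers": -0.3},
  {"dx": 0, "dy": 0, "dz": -5, "turn": 0, "fingers": -0.3},
])

```text
clock: 5.08
position: [0.5465, -0.061, 0.1373]
ee_rot: [0.007, -0.707, 0.707, -0.023]
contact_force: [-0.0, 0.3, -0.4]
width: 0.0555
```

```bash
python3 tilt.py
```

```text
t 5.08 p [ 0.5465 -0.061   0.1373] z [ 0.0425 -0.0235 -0.9988] yaw -90.05 F [-0.   0.3 -0.4] M [0.03 0.02 0.01] w 0.0555
```

Request:
play_rows([
  {"dx": 0, "dy": 0, "dz": 0, "turn": 0, "fingers": -0.3},
  {"dx": 0, "dy": 0, "dz": 0, "turn": 0, "fingers": -0.3},
  {"dx": 0, "dy": 0, "dz": 0, "turn": 0, "fingers": -0.3},
  {"dx": 0, "dy": 0, "dz": 0, "turn": 0, "fingers": -0.3},
  {"dx": 0, "dy": 0, "dz": 0, "turn": 0, "fingers": -0.3},
  {"dx": 0, "dy": 0, "dz": 0, "turn": 0, "fingers": -0.3},
])

```text
clock: 5.58
position: [0.545, -0.0607, 0.1343]
ee_rot: [0.005, -0.707, 0.707, -0.021]
contact_force: [0.1, -0.6, 0.2]
width: 0.0554
```

```bash
python3 tilt.py
```

```text
t 5.58 p [ 0.545  -0.0607  0.1343] z [ 0.037  -0.0223 -0.9991] yaw -90.05 F [ 0.1 -0.6  0.2] M [0.03 0.02 0.  ] w 0.0554
```

Request:
play_rows([
  {"dx": 0, "dy": 0, "dz": 40, "turn": 0, "fingers": -0.3},
  {"dx": 0, "dy": 0, "dz": 40, "turn": 0, "fingers": -0.3},
  {"dx": 0, "dy": 0, "dz": 40, "turn": 0, "fingers": -0.3},
])

```text
clock: 5.83
position: [0.5377, -0.0591, 0.2482]
ee_rot: [-0.001, -0.707, 0.707, -0.011]
contact_force: [0.6, 0.1, -0.6]
width: 0.0558
```

```bash
python3 tilt.py
```

```text
t 5.83 p [ 0.5377 -0.0591  0.2482] z [ 0.0145 -0.0169 -0.9998] yaw -90.03 F [ 0.6  0.1 -0.6] M [ 0.04 -0.03 -0.03] w 0.0558
```

Request:
play_rows([
  {"dx": 0, "dy": 0, "dz": 0, "turn": 0, "fingers": -0.3},
])

```text
clock: 5.92
position: [0.542, -0.06, 0.2566]
ee_rot: [0.003, -0.707, 0.707, -0.018]
contact_force: [1.1, 0.1, 0.4]
width: 0.0551
```

```bash
python3 tilt.py
```

```text
t 5.92 p [ 0.542  -0.06    0.2566] z [ 0.0298 -0.0205 -0.9993] yaw -90.04 F [1.1 0.1 0.4] M [ 0.01  0.04 -0.01] w 0.0551
```

Request:
play_rows([
  {"dx": 0, "dy": 0, "dz": -15, "turn": 0, "fingers": -0.3},
  {"dx": 0, "dy": 0, "dz": -15, "turn": 0, "fingers": -0.3},
  {"dx": 0, "dy": 0, "dz": -15, "turn": 0, "fingers": -0.3},
  {"dx": 0, "dy": 0, "dz": -15, "turn": 0, "fingers": -0.3},
])

```text
clock: 6.25
position: [0.5479, -0.0613, 0.2052]
ee_rot: [0.01, -0.707, 0.707, -0.028]
contact_force: [0.5, -0.3, -0.6]
width: 0.0552
```

```bash
python3 tilt.py
```

```text
t 6.25 p [ 0.5479 -0.0613  0.2052] z [ 0.0535 -0.0261 -0.9982] yaw -90.06 F [ 0.5 -0.3 -0.6] M [-0.03  0.02  0.09] w 0.0552
```

Request:
play_rows([
  {"dx": 0, "dy": 0, "dz": 0, "turn": 0, "fingers": -0.3},
  {"dx": 0, "dy": 0, "dz": 0, "turn": 0, "fingers": -0.3},
  {"dx": 0, "dy": 0, "dz": 0, "turn": 0, "fingers": -0.3},
  {"dx": 0, "dy": 0, "dz": 40, "turn": 0, "fingers": -0.3},
  {"dx": 0, "dy": 0, "dz": 40, "turn": 0, "fingers": -0.3},
  {"dx": 0, "dy": 0, "dz": 30, "turn": 0, "fingers": -0.3},
  {"dx": 0, "dy": 0, "dz": 15, "turn": 0, "fingers": -0.3},
  {"dx": 0, "dy": 0, "dz": 5, "turn": 0, "fingers": -0.3},
  {"dx": 0, "dy": 0, "dz": 0, "turn": 0, "fingers": -0.3},
  {"dx": 0, "dy": 0, "dz": 0, "turn": 0, "fingers": -0.3},
])

```text
clock: 7.08
position: [0.5446, -0.0606, 0.3423]
ee_rot: [0.009, -0.707, 0.707, -0.028]
contact_force: [-0.1, 0.2, -0.4]
width: 0.0559
```

```bash
python3 tilt.py
```

```text
t 7.08 p [ 0.5446 -0.0606  0.3423] z [ 0.0524 -0.0259 -0.9983] yaw -90.06 F [-0.1  0.2 -0.4] M [-0.02  0.06 -0.03] w 0.0559
```

Request:
play_rows([
  {"dx": 0, "dy": 0, "dz": -5, "turn": 0, "fingers": -0.3},
  {"dx": 0, "dy": 0, "dz": -10, "turn": 0, "fingers": -0.3},
  {"dx": 0, "dy": 0, "dz": -10, "turn": 0, "fingers": -0.3},
  {"dx": 0, "dy": 0, "dz": -10, "turn": 0, "fingers": -0.3},
  {"dx": 0, "dy": 0, "dz": -10, "turn": 0, "fingers": -0.3},
  {"dx": 0, "dy": 0, "dz": -10, "turn": 0, "fingers": -0.3},
  {"dx": 0, "dy": 0, "dz": -10, "turn": 0, "fingers": -0.3},
  {"dx": 0, "dy": 0, "dz": -5, "turn": 0, "fingers": -0.3},
  {"dx": 0, "dy": 0, "dz": 0, "turn": 0, "fingers": -0.3},
  {"dx": 0, "dy": 0, "dz": 0, "turn": 0, "fingers": -0.3},
])

```text
clock: 7.92
position: [0.5353, -0.0584, 0.2493]
ee_rot: [0.001, -0.707, 0.707, -0.014]
contact_force: [0.1, -0.9, 0.2]
width: 0.0553
```

```bash
python3 tilt.py
```

```text
t 7.92 p [ 0.5353 -0.0584  0.2493] z [ 0.0223 -0.0187 -0.9996] yaw -90.03 F [ 0.1 -0.9  0.2] M [ 0.01  0.05 -0.04] w 0.0553
```

Request:
play_rows([
  {"dx": 0, "dy": 0, "dz": -5, "turn": 0, "fingers": -0.3},
  {"dx": 0, "dy": 0, "dz": -10, "turn": 0, "fingers": -0.3},
  {"dx": 0, "dy": 0, "dz": -10, "turn": 0, "fingers": -0.3},
  {"dx": 0, "dy": 0, "dz": -10, "turn": 0, "fingers": -0.3},
  {"dx": 0, "dy": 0, "dz": -10, "turn": 0, "fingers": -0.3},
  {"dx": 0, "dy": 0, "dz": -10, "turn": 0, "fingers": -0.3},
  {"dx": 0, "dy": 0, "dz": -10, "turn": 0, "fingers": -0.3},
  {"dx": 0, "dy": 0, "dz": -5, "turn": 0, "fingers": -0.3},
  {"dx": 0, "dy": 0, "dz": 0, "turn": 0, "fingers": -0.3},
  {"dx": 0, "dy": 0, "dz": 0, "turn": 0, "fingers": -0.3},
])

```text
clock: 8.75
position: [0.5353, -0.0584, 0.1722]
ee_rot: [0.002, -0.707, 0.707, -0.015]
contact_force: [0.7, 0.6, -0.3]
width: 0.0555
```

```bash
python3 tilt.py
```

```text
t 8.75 p [ 0.5353 -0.0584  0.1722] z [ 0.0237 -0.0189 -0.9995] yaw -90.03 F [ 0.7  0.6 -0.3] M [ 0.01 -0.02 -0.02] w 0.0555
```

Request:
play_rows([
  {"dx": 1.5, "dy": 1, "dz": -8, "turn": 0, "fingers": -0.3},
  {"dx": 0, "dy": 0, "dz": -10, "turn": 0, "fingers": -0.3},
  {"dx": 0, "dy": 0, "dz": -10, "turn": 0, "fingers": -0.3},
  {"dx": 0, "dy": 0, "dz": -10, "turn": 0, "fingers": -0.3},
  {"dx": 0, "dy": 0, "dz": -10, "turn": 0, "fingers": -0.3},
  {"dx": 0, "dy": 0, "dz": -10, "turn": 0, "fingers": -0.3},
  {"dx": 0, "dy": 0, "dz": -6, "turn": 0, "fingers": -0.3},
  {"dx": 0, "dy": 0, "dz": -3, "turn": 0, "fingers": -0.3},
  {"dx": 0, "dy": 0, "dz": 0, "turn": 0, "fingers": -0.3},
  {"dx": 0, "dy": 0, "dz": 0, "turn": 0, "fingers": -0.3},
])

```text
clock: 9.58
position: [0.539, -0.0574, 0.1009]
ee_rot: [-0.003, 0.707, -0.707, 0.018]
contact_force: [-0.1, 0.3, -0.4]
width: 0.0553
```

```bash
python3 tilt.py; python3 look.py pics/w5.png
```

```text
t 9.58 p [ 0.539  -0.0574  0.1009] z [ 0.0299 -0.0203 -0.9993] yaw -90.02 F [-0.1  0.3 -0.4] M [ 0.01  0.02 -0.01] w 0.0553
9.5833 [ 0.539  -0.0574  0.1009] [-0.0034  0.707  -0.707   0.0177] 0.05533203944522526 [-0.1  0.3 -0.4]
```

View pics/w5.png

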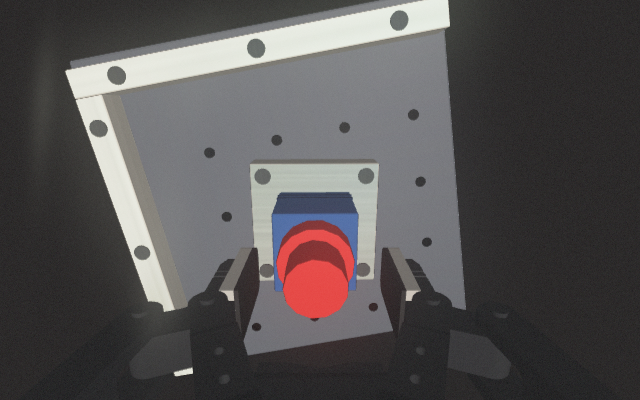

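The knob (316, 290) is centred between the pads. I'll lower a little and close.

Request:
play_rows([
  {"dx": -1, "dy": 0, "dz": -3, "turn": 0, "fingers": -0.3},
  {"dx": 0, "dy": 0, "dz": -1, "turn": 0, "fingers": -0.1},
  {"dx": 0, "dy": 0, "dz": 0, "turn": 0, "fingers": 0.1},
  {"dx": 0, "dy": 0, "dz": 0, "turn": 0, "fingers": 0.5},
  {"dx": 0, "dy": 0, "dz": 0, "turn": 0, "fingers": 0.8},
  {"dx": 0, "dy": 0, "dz": 0, "turn": 0, "fingers": 0.8},
  {"dx": 0, "dy": 0, "dz": 0, "turn": 0, "fingers": 0.8},
  {"dx": 0, "dy": 0, "dz": 0, "turn": 0, "fingers": 0.8},
], squeeze=30)

```text
clock: 10.3
position: [0.5394, -0.0575, 0.0989]
ee_rot: [0.005, -0.707, 0.707, -0.02]
contact_force: [0.2, 0.4, -0.4]
width: 0.0269
```

```bash
python3 tilt.py
```

```text
t 10.3 p [ 0.5394 -0.0575  0.0989] z [ 0.0346 -0.0209 -0.9992] yaw -90.03 F [ 0.2  0.4 -0.4] M [ 0.01  0.02 -0.03] w 0.0269
```

Request:
play_rows([
  {"dx": 0, "dy": 0, "dz": 4, "turn": 0, "fingers": 0.8},
  {"dx": 0, "dy": 0, "dz": 8, "turn": 0, "fingers": 0.8},
  {"dx": 0, "dy": 0, "dz": 10, "turn": 0, "fingers": 0.8},
  {"dx": 0, "dy": 0, "dz": 12, "turn": 0, "fingers": 0.8},
  {"dx": 0, "dy": 0, "dz": 12, "turn": 0, "fingers": 0.8},
  {"dx": 0, "dy": 0, "dz": 12, "turn": 0, "fingers": 0.8},
  {"dx": 0, "dy": 0, "dz": 12, "turn": 0, "fingers": 0.8},
  {"dx": 0, "dy": 0, "dz": 6, "turn": 0, "fingers": 0.8},
  {"dx": 0, "dy": 0, "dz": 0, "turn": 0, "fingers": 0.8},
  {"dx": 0, "dy": 0, "dz": 0, "turn": 0, "fingers": 0.8},
])

```text
clock: 11.13
position: [0.5394, -0.0578, 0.1828]
ee_rot: [0.005, -0.707, 0.707, -0.021]
contact_force: [-0.5, -0.8, -0.8]
width: 0.0268
```

```bash
python3 tilt.py; python3 look.py pics/w6.png; python3 - <<'E'
from h import *
s,w=np.load("st.npy",allow_pickle=True)
B=w["pixels"]; 
hsv=cv2.cvtColor(B,cv2.COLOR_RGB2HSV); m=((hsv[...,1]>120)&((hsv[...,0]<8)|(hsv[...,0]>172))&(B[...,0]>60))
ys,xs=np.nonzero(m); print(xs.min(),xs.max(),ys.min(),ys.max(),m.sum())
E
```

```text
t 11.13 p [ 0.5394 -0.0578  0.1828] z [ 0.0369 -0.022  -0.9991] yaw -90.03 F [-0.5 -0.8 -0.8] M [0.05 0.04 0.02] w 0.0268
11.1333 [ 0.5394 -0.0578  0.1828] [ 0.0053 -0.7069  0.707  -0.0208] 0.026818469416374932 [-0.5 -0.8 -0.8]
286 356 223 322 5614
```

View pics/w6.png

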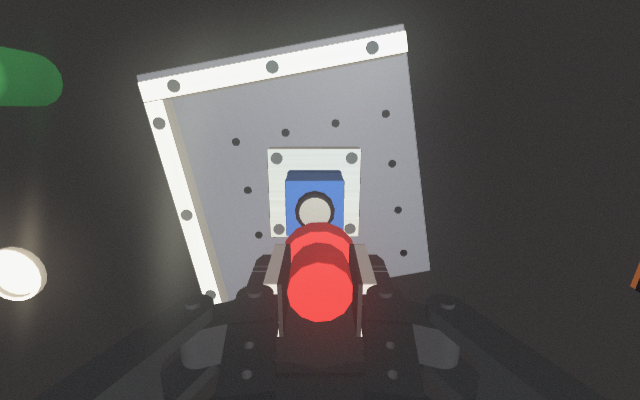

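The cap came off cleanly: the bare lens shows at (315, 210), and the cap hangs in the grip. I'll carry it to the holder.

Request:
play_rows([
  {"dx": -3, "dy": 10, "dz": 0, "turn": 0, "fingers": 0.8},
  {"dx": -6, "dy": 20, "dz": 0, "turn": 0, "fingers": 0.8},
  {"dx": -8, "dy": 28, "dz": 0, "turn": 0, "fingers": 0.8},
  {"dx": -8, "dy": 28, "dz": 0, "turn": 0, "fingers": 0.8},
  {"dx": -8, "dy": 28, "dz": 0, "turn": 0, "fingers": 0.8},
  {"dx": -8, "dy": 28, "dz": 0, "turn": 0, "fingers": 0.8},
  {"dx": -8, "dy": 28, "dz": 0, "turn": 0, "fingers": 0.8},
  {"dx": -8, "dy": 28, "dz": 0, "turn": 0, "fingers": 0.8},
  {"dx": -8, "dy": 28, "dz": 0, "turn": 0, "fingers": 0.8},
  {"dx": -6, "dy": 22, "dz": 0, "turn": 0, "fingers": 0.8},
  {"dx": -5, "dy": 14, "dz": 0, "turn": 0, "fingers": 0.8},
  {"dx": -2, "dy": 8, "dz": 0, "turn": 0, "fingers": 0.8},
  {"dx": 0, "dy": 0, "dz": 0, "turn": 0, "fingers": 0.8},
  {"dx": 0, "dy": 0, "dz": 0, "turn": 0, "fingers": 0.8},
])

```text
clock: 12.35
position: [0.4443, 0.2283, 0.1717]
ee_rot: [-0.003, -0.706, 0.708, -0.013]
contact_force: [0.3, -1.5, -0.2]
width: 0.0271
```

```bash
python3 tilt.py; python3 look.py pics/w7.png; cat > hold.py <<'E'
from h import *
s=get_state(); w=get_image("wrist")
px=w["pixels"].astype(int)
m=masks_of(w,"holder")
for r in m[:2]: print("net",round(r["p"],2),r["xy"],r["region"].sum(),at_z(w,r["xy"],.006,s)[0])
mn=px.min(2); wh=(mn>110).astype(np.uint8)
n,l,st,ce=cv2.connectedComponentsWithStats(wh)
for i in range(1,n):
    if st[i,4]>300: print(st[i],ce[i],at_z(w,[ce[i]],.009,s)[0])
hsv=cv2.cvtColor(w["pixels"],cv2.COLOR_RGB2HSV); k=((hsv[...,1]>120)&((hsv[...,0]<8)|(hsv[...,0]>172))&(px[...,0]>60))
ys,xs=np.nonzero(k); print("red",xs.min(),xs.max(),ys.min(),ys.max())
E
python3 hold.py
```

```text
t 12.35 p [0.4443 0.2283 0.1717] z [ 0.0136 -0.0218 -0.9997] yaw -90.16 F [ 0.3 -1.5 -0.2] M [-0.04 -0.02  0.01] w 0.0271
12.35 [0.4443 0.2283 0.1717] [-0.0029 -0.7061  0.708  -0.0126] 0.02708643637925557 [ 0.3 -1.5 -0.2]
net 0.85 [301.4, 179.7] 2992 [0.44752823 0.23953512 0.006     ]
[   34     0   105   124 10629] [88.01608806 60.27086273] [0.54753721 0.40796505 0.009     ]
[ 523    0   52  215 5248] [538.52724848  88.95884146] [0.52471632 0.03940706 0.009     ]
[127   3  22 119 969] [137.4623323   60.99587203] [0.54695269 0.36894429 0.009     ]
[ 617   28   23   98 1071] [631.89635854  89.30532213] [ 0.52422577 -0.04041119  0.009     ]
[ 271  146   62   61 2997] [301.71971972 176.33033033] [0.45130906 0.23909289 0.009     ]
red 285 352 222 322
```

```bash
python3 - <<'E'
from h import *
s,w=np.load("st.npy",allow_pickle=True)
hsv=cv2.cvtColor(w["pixels"],cv2.COLOR_RGB2HSV); px=w["pixels"]
k=((hsv[...,1]>120)&((hsv[...,0]<8)|(hsv[...,0]>172))&(px[...,0]>200)).astype(np.uint8)
ys,xs=np.nonzero(k); print(xs.min(),xs.max(),ys.min(),ys.max())
for row in (250,270,290,300,310,318): 
    c=np.nonzero(k[row])[0]; print(row,c.min(),c.max())
print(at_z(w,[(320,290)],s["position"][2]+.009,s)[0]-s["position"])
E
```

```text
288 351 232 320
250 291 348
270 299 340
290 288 351
300 289 351
310 296 344
318 307 333
[-0.00203523 -0.00124957  0.009     ]
```

Request:
play_rows([
  {"dx": 4, "dy": 5, "dz": -5, "turn": 0, "fingers": 0.8},
  {"dx": 5, "dy": 5, "dz": -10, "turn": 0, "fingers": 0.8},
  {"dx": 0, "dy": 0, "dz": -15, "turn": 0, "fingers": 0.8},
  {"dx": 0, "dy": 0, "dz": -15, "turn": 0, "fingers": 0.8},
  {"dx": 0, "dy": 0, "dz": -15, "turn": 0, "fingers": 0.8},
  {"dx": 0, "dy": 0, "dz": -15, "turn": 0, "fingers": 0.8},
  {"dx": 0, "dy": 0, "dz": -10, "turn": 0, "fingers": 0.8},
  {"dx": 0, "dy": 0, "dz": -5, "turn": 0, "fingers": 0.8},
  {"dx": 0, "dy": 0, "dz": 0, "turn": 0, "fingers": 0.8},
  {"dx": 0, "dy": 0, "dz": 0, "turn": 0, "fingers": 0.8},
])

```text
clock: 13.33
position: [0.4617, 0.2347, 0.0731]
ee_rot: [-0.001, -0.701, 0.713, -0.014]
contact_force: [-0.2, 0.4, 0.8]
width: 0.0272
```

```bash
python3 tilt.py; python3 hold.py
```

```text
t 13.33 p [0.4617 0.2347 0.0731] z [ 0.0174 -0.0215 -0.9996] yaw -90.95 F [-0.2  0.4  0.8] M [ 0.04  0.01 -0.01] w 0.0272
net 0.91 [301.0, 215.1] 2329 [0.46610941 0.2435163  0.006     ]
[    0     0    89   220 14746] [ 36.58320901 102.56767937] [0.53576958 0.38641253 0.009     ]
[  591     0    49   293 13049] [616.84719136 147.71729634] [0.50479581 0.05621789 0.009     ]
[ 258  194  129  101 3859] [308.89790101 233.76470588] [0.45477137 0.23886367 0.009     ]
[290 231  59  32 775] [319.51612903 241.74967742] [0.44923687 0.23234624 0.009     ]
[ 289  263   62   37 1471] [318.58055744 279.93337865] [0.42247296 0.23337964 0.009     ]
red 286 356 223 325
```

Request:
play_rows([
  {"dx": -3, "dy": 2, "dz": -5, "turn": 0, "fingers": 0.8},
  {"dx": -5, "dy": 3, "dz": -6, "turn": 0, "fingers": 0.8},
  {"dx": 0, "dy": 0, "dz": -5, "turn": 0, "fingers": 0.8},
  {"dx": 0, "dy": 0, "dz": -4, "turn": 0, "fingers": 0.8},
  {"dx": 0, "dy": 0, "dz": -2, "turn": 0, "fingers": 0.8},
  {"dx": 0, "dy": 0, "dz": 0, "turn": 0, "fingers": 0.8},
  {"dx": 0, "dy": 0, "dz": 0, "turn": 0, "fingers": 0.8},
])

```text
clock: 14.02
position: [0.4542, 0.2413, 0.0518]
ee_rot: [0.002, -0.701, 0.713, -0.015]
contact_force: [-0.7, -0.5, 0.2]
width: 0.027
```

```bash
python3 tilt.py; python3 look.py pics/w8.png
```

```text
t 14.02 p [0.4542 0.2413 0.0518] z [ 0.0233 -0.0191 -0.9995] yaw -90.91 F [-0.7 -0.5  0.2] M [0.02 0.04 0.01] w 0.027
14.0167 [0.4542 0.2413 0.0518] [ 0.0016 -0.7015  0.7126 -0.015 ] 0.027009641629436722 [-0.7 -0.5  0.2]
```

View pics/w8.png

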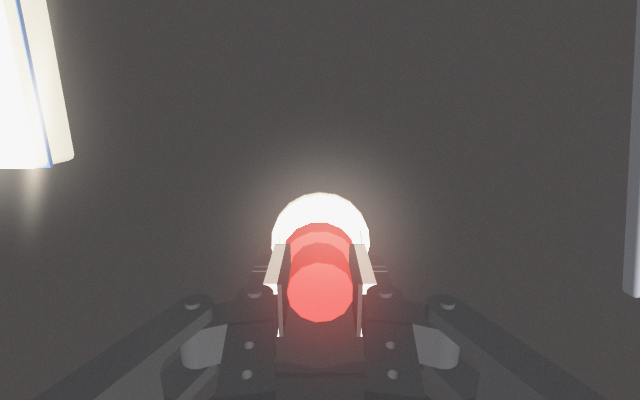

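The cap is centred on the dish laterally (columns 272–369 against the knob at 320). I'll check fore-aft using the dish's top row, 193.

```bash
python3 - <<'E'
from h import *
s,w=np.load("st.npy",allow_pickle=True)
print(at_z(w,[(320,193),(272,240),(369,240)],.009,s).round(4))
E
```

```text
[[0.4795 0.2387 0.009 ]
 [0.4529 0.2658 0.009 ]
 [0.4517 0.2117 0.009 ]]
```

Request:
play_rows([
  {"dx": 0, "dy": -1.5, "dz": -4, "turn": 0, "fingers": 0.8},
  {"dx": 0, "dy": 0, "dz": -5, "turn": 0, "fingers": 0.8},
  {"dx": 0, "dy": 0, "dz": -5, "turn": 0, "fingers": 0.8},
  {"dx": 0, "dy": 0, "dz": -3, "turn": 0, "fingers": 0.8},
  {"dx": 0, "dy": 0, "dz": -2, "turn": 0, "fingers": 0.8},
  {"dx": 0, "dy": 0, "dz": 0, "turn": 0, "fingers": 0.8},
  {"dx": 0, "dy": 0, "dz": 0, "turn": 0, "fingers": 0.8},
])

```text
clock: 14.65
position: [0.4547, 0.2395, 0.0308]
ee_rot: [0.002, -0.701, 0.713, -0.015]
contact_force: [-0.3, 0.3, -0.0]
width: 0.0266
```

```bash
python3 tilt.py
```

```text
t 14.65 p [0.4547 0.2395 0.0308] z [ 0.0238 -0.019  -0.9995] yaw -90.95 F [-0.3  0.3 -0. ] M [-0.02  0.01  0.03] w 0.0266
```

Request:
play_rows([
  {"dx": 0, "dy": 0, "dz": 0, "turn": 0, "fingers": 0.2},
  {"dx": 0, "dy": 0, "dz": 0, "turn": 0, "fingers": 0},
  {"dx": 0, "dy": 0, "dz": 0, "turn": 0, "fingers": -0.4},
  {"dx": 0, "dy": 0, "dz": 0, "turn": 0, "fingers": -0.4},
  {"dx": 0, "dy": 0, "dz": 5, "turn": 0, "fingers": -0.4},
  {"dx": 0, "dy": 0, "dz": 12, "turn": 0, "fingers": -0.4},
  {"dx": 0, "dy": 0, "dz": 16, "turn": 0, "fingers": -0.4},
  {"dx": 0, "dy": 0, "dz": 18, "turn": 0, "fingers": -0.4},
  {"dx": 0, "dy": 0, "dz": 18, "turn": 0, "fingers": -0.4},
  {"dx": 0, "dy": 0, "dz": 18, "turn": 0, "fingers": -0.4},
  {"dx": 0, "dy": 0, "dz": 15, "turn": 0, "fingers": -0.4},
  {"dx": 0, "dy": 0, "dz": 10, "turn": 0, "fingers": -0.4},
  {"dx": 0, "dy": 0, "dz": 5, "turn": 0, "fingers": -0.4},
  {"dx": 0, "dy": 0, "dz": 0, "turn": 0, "fingers": -0.4},
])

```text
clock: 15.82
position: [0.4541, 0.2394, 0.1574]
ee_rot: [0.003, -0.701, 0.713, -0.016]
contact_force: [0.8, 1.2, 0.4]
width: 0.0598
```

```bash
python3 tilt.py; python3 look.py pics/w9.png; python3 - <<'E'
from h import *
c=get_image("scene"); save(c,"pics/s2.png")
a=cv2.imread("pics/s2.png")[180:280,380:480]; b=cv2.imread("pics/w9.png")[60:360,100:500]
cv2.imwrite("pics/chk.png",np.hstack([cv2.resize(a,(300,300)),b]))
E
```

```text
t 15.82 p [0.4541 0.2394 0.1574] z [ 0.0265 -0.0179 -0.9995] yaw -90.93 F [0.8 1.2 0.4] M [-0.03  0.02 -0.03] w 0.0598
15.8167 [0.4541 0.2394 0.1574] [ 0.0032 -0.7013  0.7127 -0.0157] 0.05984227123134312 [0.8 1.2 0.4]
```

View pics/chk.png

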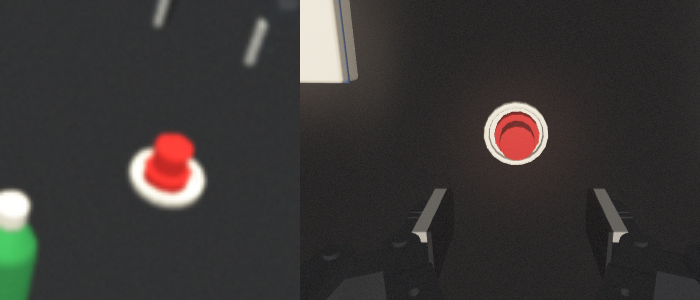

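The cap stands upright inside the dish, and both views agree. I'll go back over the camera.

Request:
play_rows([
  {"dx": 3, "dy": -10, "dz": 0, "turn": 0, "fingers": -0.4},
  {"dx": 6, "dy": -20, "dz": 0, "turn": 0, "fingers": -0.4},
  {"dx": 8, "dy": -28, "dz": 0, "turn": 0, "fingers": -0.4},
  {"dx": 8, "dy": -28, "dz": 0, "turn": 0, "fingers": -0.4},
  {"dx": 8, "dy": -28, "dz": 0, "turn": 0, "fingers": -0.4},
  {"dx": 8, "dy": -28, "dz": 0, "turn": 0, "fingers": -0.4},
  {"dx": 8, "dy": -28, "dz": 0, "turn": 0, "fingers": -0.4},
  {"dx": 8, "dy": -28, "dz": 0, "turn": 0, "fingers": -0.4},
  {"dx": 8, "dy": -28, "dz": 0, "turn": 0, "fingers": -0.4},
  {"dx": 8, "dy": -28, "dz": 0, "turn": 0, "fingers": -0.4},
  {"dx": 5, "dy": -20, "dz": 0, "turn": 0, "fingers": -0.4},
  {"dx": 3, "dy": -10, "dz": 0, "turn": 0, "fingers": -0.4},
  {"dx": 0, "dy": -4, "dz": 0, "turn": 0, "fingers": -0.4},
  {"dx": 0, "dy": 0, "dz": 0, "turn": 0, "fingers": -0.4},
  {"dx": 0, "dy": 0, "dz": 0, "turn": 0, "fingers": -0.4},
])

```text
clock: 17.17
position: [0.5264, -0.0704, 0.1411]
ee_rot: [-0.009, -0.702, 0.712, -0.006]
contact_force: [-0.2, 0.1, -0.3]
width: 0.0599
```

```bash
cat > camloc.py <<'E'
from h import *
import os
os.system("python3 tilt.py")
s=get_state(); w=get_image("wrist"); px=w["pixels"]
hsv=cv2.cvtColor(px,cv2.COLOR_RGB2HSV); g=px.astype(int)
m=((hsv[...,0]>100)&(hsv[...,0]<125)&(hsv[...,1]>110)&(g[...,2]>130)).astype(np.uint8)
c=max(cv2.findContours(m,0,2)[0],key=cv2.contourArea)
q=cv2.approxPolyDP(cv2.convexHull(c),4,True)[:,0]; print("blue top",q.tolist())
P=at_z(w,q,.072,s)[:,:2]; print(P.round(4).tolist(), "mid",P.mean(0).round(4))
r=cv2.minAreaRect((P*1000).astype(np.float32)); print("rect mid,size,ang",np.round(r[0],1),np.round(r[1],1),r[2])
r=masks_of(w,"camera_mid"); print(r[0]["p"],r[0]["xy"]) if r else 0
wh=(g.min(2)>150).astype(np.uint8)
n,l,st,ce=cv2.connectedComponentsWithStats(wh)
for i in range(1,n):
    if st[i,4]>700:
        cc=max(cv2.findContours((l==i).astype(np.uint8),0,2)[0],key=cv2.contourArea)
        qq=cv2.approxPolyDP(cc,3,True)[:,0]; print(st[i],qq.tolist()); print(at_z(w,qq,.028,s)[:,:2].round(4).tolist())
E
python3 camloc.py
```

```text
t 17.17 p [ 0.5264 -0.0704  0.1411] z [-0.0049 -0.0208 -0.9998] yaw -90.75 F [-0.2  0.1 -0.3] M [ 0.02  0.05 -0.01] w 0.0599
this script no longer has the robotException ignored in: <_io.TextIOWrapper mode='rw' encoding='UTF-8'>
Traceback (most recent call last):
BrokenPipeError: [Errno 32] Broken pipe
```

```bash
sed -i '/os.system/d' camloc.py; python3 camloc.py
```

```text
blue top [[328, 170], [329, 234], [262, 236], [258, 171]]
[[0.5572, -0.0786], [0.5154, -0.079], [0.5149, -0.0362], [0.5573, -0.0365]] mid [ 0.5362 -0.0576]
rect mid,size,ang [536.3 -57.4] [42.4 42.8] 0.5939952731132507
0.82 [294.3, 181.3]
[   78     0   330   310 12403] [[406, 0], [371, 0], [371, 8], [363, 14], [356, 9], [356, 0], [316, 0], [78, 53], [175, 309], [175, 299], [189, 295], [107, 73], [404, 10]]
[[0.6576, -0.131], [0.6578, -0.1085], [0.6532, -0.1086], [0.6498, -0.1036], [0.6527, -0.099], [0.6579, -0.0989], [0.6581, -0.0733], [0.6285, 0.0833], [0.4313, 0.0474], [0.4408, 0.046], [0.4443, 0.0341], [0.6159, 0.0669], [0.6519, -0.13]]
[ 240  131  112  105 4962] [[351, 131], [240, 133], [249, 235], [260, 235], [250, 225], [259, 220], [256, 171], [267, 156], [325, 155], [331, 181], [330, 233], [349, 233]]
[[0.5753, -0.097], [0.575, -0.0183], [0.4966, -0.0188], [0.4965, -0.0273], [0.505, -0.0202], [0.5089, -0.0274], [0.5473, -0.0277], [0.5583, -0.0364], [0.5583, -0.0783], [0.5388, -0.0826], [0.497, -0.0818], [0.4967, -0.0966]]
[ 275  192   38   35 1025] [[282, 195], [275, 206], [277, 217], [289, 226], [306, 222], [312, 212], [307, 197], [297, 192]]
[[0.5286, -0.0458], [0.52, -0.0402], [0.5111, -0.0412], [0.5035, -0.0501], [0.5066, -0.0633], [0.5146, -0.0681], [0.5267, -0.0645], [0.5308, -0.0572]]
```

Request:
play_rows([
  {"dx": 4, "dy": 5, "dz": -4, "turn": 0.01, "fingers": -0.4},
  {"dx": 6, "dy": 8, "dz": -8, "turn": 0.01, "fingers": -0.4},
  {"dx": 0, "dy": 0, "dz": -10, "turn": 0, "fingers": -0.4},
  {"dx": 0, "dy": 0, "dz": -8, "turn": 0, "fingers": -0.4},
  {"dx": 0, "dy": 0, "dz": -6, "turn": 0, "fingers": -0.4},
  {"dx": 0, "dy": 0, "dz": -3, "turn": 0, "fingers": -0.4},
  {"dx": 0, "dy": 0, "dz": 0, "turn": 0, "fingers": -0.4},
  {"dx": 0, "dy": 0, "dz": 0, "turn": 0, "fingers": -0.4},
])

```text
clock: 17.93
position: [0.5358, -0.0496, 0.0972]
ee_rot: [0.009, 0.713, -0.701, 0.004]
contact_force: [-0.0, -0.6, -0.5]
width: 0.0598
```

```bash
python3 tilt.py; python3 camloc.py | head -3
```

```text
t 17.93 p [ 0.5358 -0.0496  0.0972] z [-0.0065 -0.0192 -0.9998] yaw -88.96 F [-0.  -0.6 -0.5] M [ 0.02 -0.    0.02] w 0.0598
blue top [[289, 208], [376, 209], [371, 285], [290, 285]]
[[0.5575, -0.0361], [0.5575, -0.0786], [0.5151, -0.0789], [0.5148, -0.0363]] mid [ 0.5362 -0.0575]
rect mid,size,ang [536.2 -57.5] [42.7 42.6] 0.2288978099822998
```

Request:
play_rows([
  {"dx": 0, "dy": -3, "dz": 0, "turn": -0.01, "fingers": -0.4},
  {"dx": 0, "dy": -4.5, "dz": -4, "turn": 0, "fingers": -0.4},
  {"dx": 0, "dy": 0, "dz": -8, "turn": 0, "fingers": -0.4},
  {"dx": 0, "dy": 0, "dz": -8, "turn": 0, "fingers": -0.4},
  {"dx": 0, "dy": 0, "dz": -8, "turn": 0, "fingers": -0.4},
  {"dx": 0, "dy": 0, "dz": -6, "turn": 0, "fingers": -0.4},
  {"dx": 0, "dy": 0, "dz": -3, "turn": 0, "fingers": -0.4},
  {"dx": 0, "dy": 0, "dz": 0, "turn": 0, "fingers": -0.4},
  {"dx": 0, "dy": 0, "dz": 0, "turn": 0, "fingers": -0.4},
])

```text
clock: 18.78
position: [0.5362, -0.0593, 0.0572]
ee_rot: [0.009, 0.709, -0.705, 0.005]
contact_force: [0.2, 0.6, 0.5]
width: 0.0599
```

```bash
python3 tilt.py
```

```text
t 18.78 p [ 0.5362 -0.0593  0.0572] z [-0.0046 -0.0198 -0.9998] yaw -89.72 F [0.2 0.6 0.5] M [ 0.04 -0.02 -0.02] w 0.0599
```

Request:
play_rows([
  {"dx": 0, "dy": 1.5, "dz": -4, "turn": 0, "fingers": -0.4},
  {"dx": 0, "dy": 0, "dz": -3, "turn": 0, "fingers": -0.4},
  {"dx": 0, "dy": 0, "dz": -1, "turn": 0, "fingers": -0.3},
  {"dx": 0, "dy": 0, "dz": 0, "turn": 0, "fingers": -0.1},
  {"dx": 0, "dy": 0, "dz": 0, "turn": 0, "fingers": 0.1},
  {"dx": 0, "dy": 0, "dz": 0, "turn": 0, "fingers": 0.3},
  {"dx": 0, "dy": 0, "dz": 0, "turn": 0, "fingers": 0.3},
  {"dx": 0, "dy": 0, "dz": 0, "turn": 0, "fingers": 0.3},
  {"dx": 0, "dy": 0, "dz": 0, "turn": 0, "fingers": 0.3},
], squeeze=30)

```text
clock: 19.53
position: [0.5369, -0.0574, 0.0491]
ee_rot: [0.008, 0.709, -0.705, 0.006]
contact_force: [0.0, -0.4, -0.1]
width: 0.044
```

```bash
python3 tilt.py
```

```text
t 19.53 p [ 0.5369 -0.0574  0.0491] z [-0.0028 -0.0199 -0.9998] yaw -89.71 F [ 0.  -0.4 -0.1] M [ 0.17 -0.01  0.06] w 0.044
```

Request:
play_rows([
  {"dx": 2, "dy": 4, "dz": 0, "turn": 0.02, "fingers": 0.3},
  {"dx": 4, "dy": 7, "dz": 0, "turn": 0.025, "fingers": 0.3},
  {"dx": 5, "dy": 9, "dz": 0, "turn": 0.025, "fingers": 0.3},
  {"dx": 5, "dy": 9, "dz": 0, "turn": 0.025, "fingers": 0.3},
  {"dx": 5, "dy": 9, "dz": 0, "turn": 0.025, "fingers": 0.3},
  {"dx": 5, "dy": 7, "dz": 0, "turn": 0.025, "fingers": 0.3},
  {"dx": 4, "dy": 5, "dz": 0, "turn": 0.02, "fingers": 0.3},
  {"dx": 2, "dy": 3, "dz": 0, "turn": 0.01, "fingers": 0.3},
  {"dx": 0, "dy": 0, "dz": 0, "turn": 0, "fingers": 0.3},
  {"dx": 0, "dy": 0, "dz": 0, "turn": 0, "fingers": 0.3},
])

```text
clock: 20.37
position: [0.5727, 0.0031, 0.0491]
ee_rot: [0.008, 0.775, -0.632, 0.007]
contact_force: [-0.6, -1.8, -0.2]
width: 0.0439
```

```bash
python3 tilt.py; python3 camloc.py
```

```text
t 20.37 p [0.5727 0.0031 0.0491] z [ 0.0011 -0.0203 -0.9998] yaw -78.41 F [-0.6 -1.8 -0.2] M [ 0.06  0.06 -0.01] w 0.0439
blue top [[381, 256], [373, 355], [264, 354], [259, 256]]
[[0.5971, -0.0151], [0.5548, -0.023], [0.5475, 0.0189], [0.5888, 0.0272]] mid [0.572 0.002]
rect mid,size,ang [571.9   1.9] [42.9 43.1] 11.065677642822266
0.74 [319.6, 245.1]
[  159   104   481   204 21344] [[159, 104], [163, 139], [168, 141], [164, 142], [180, 292], [186, 307], [207, 302], [211, 293], [199, 141], [639, 149], [639, 114]]
[[0.6285, 0.0831], [0.6138, 0.0804], [0.6134, 0.0781], [0.6126, 0.0798], [0.5375, 0.0666], [0.5291, 0.0628], [0.5342, 0.0526], [0.5399, 0.0511], [0.6161, 0.0648], [0.6522, -0.1318], [0.6666, -0.1243]]
[ 233  177  172   82 7663] [[233, 177], [239, 258], [250, 255], [254, 245], [262, 243], [273, 213], [364, 213], [377, 244], [383, 244], [389, 255], [397, 256], [403, 177]]
[[0.6027, 0.048], [0.5623, 0.0398], [0.565, 0.0347], [0.5707, 0.0336], [0.5725, 0.0299], [0.5889, 0.0272], [0.5974, -0.0154], [0.5829, -0.0256], [0.5834, -0.0285], [0.5782, -0.033], [0.5784, -0.037], [0.6181, -0.0289]]
```

Request:
play_rows([
  {"dx": 2, "dy": 2, "dz": 0, "turn": -0.005, "fingers": 0.3},
  {"dx": 3, "dy": 4, "dz": 0, "turn": -0.01, "fingers": 0.3},
  {"dx": 3, "dy": 4, "dz": 0, "turn": 0, "fingers": 0.3},
  {"dx": 1, "dy": 2, "dz": 0, "turn": 0, "fingers": 0.3},
  {"dx": 0, "dy": 0, "dz": 0, "turn": 0, "fingers": 0.3},
  {"dx": 0, "dy": 0, "dz": 0, "turn": 0, "fingers": 0.3},
])

```text
clock: 20.97
position: [0.5815, 0.0147, 0.0491]
ee_rot: [0.008, 0.768, -0.64, 0.006]
contact_force: [-0.6, -0.4, 0.2]
width: 0.0435
```

```bash
python3 tilt.py; python3 camloc.py | tail -4
```

```text
t 20.97 p [0.5815 0.0147 0.0491] z [-6.000e-04 -2.010e-02 -9.998e-01] yaw -79.56 F [-0.6 -0.4  0.2] M [0.01 0.11 0.03] w 0.0435
[  182   132   458   172 18712] [[182, 134], [202, 303], [223, 286], [229, 274], [221, 167], [639, 166], [639, 132]]
[[0.6278, 0.0831], [0.5429, 0.0674], [0.5547, 0.0578], [0.5621, 0.0555], [0.6161, 0.0648], [0.6509, -0.1253], [0.6654, -0.1181]]
[ 233  176  172   83 7684] [[404, 178], [233, 177], [239, 258], [250, 255], [255, 244], [261, 245], [273, 213], [362, 212], [377, 244], [384, 245], [389, 255], [397, 256]]
[[0.6259, -0.0187], [0.6124, 0.059], [0.5718, 0.0516], [0.5744, 0.0465], [0.5807, 0.0448], [0.5807, 0.0419], [0.5982, 0.0385], [0.6061, -0.0032], [0.5911, -0.0141], [0.5911, -0.0176], [0.5863, -0.0214], [0.5864, -0.0255]]
```

Request:
play_rows([
  {"dx": 1, "dy": 1, "dz": 0, "turn": 0.004, "fingers": 0.3},
  {"dx": 1, "dy": 1.5, "dz": 0, "turn": 0.004, "fingers": 0.3},
  {"dx": 1, "dy": 1.5, "dz": 0, "turn": 0, "fingers": 0.3},
  {"dx": 0, "dy": 0, "dz": 0, "turn": 0, "fingers": 0.3},
])

```text
clock: 21.4
position: [0.5845, 0.0187, 0.0491]
ee_rot: [0.008, 0.771, -0.637, 0.006]
contact_force: [0.7, 0.2, -0.9]
width: 0.044
```

```bash
python3 tilt.py
```

```text
t 21.4 p [0.5845 0.0187 0.0491] z [-3.000e-04 -1.990e-02 -9.998e-01] yaw -79.1 F [ 0.7  0.2 -0.9] M [0.2  0.05 0.  ] w 0.044
```

Request:
play_rows([
  {"dx": 1, "dy": 0.2, "dz": 0, "turn": 0, "fingers": 0.3},
  {"dx": 1, "dy": 0.2, "dz": 0, "turn": 0, "fingers": 0.3},
  {"dx": 1, "dy": 0.2, "dz": 0, "turn": 0, "fingers": 0.3},
])

```text
clock: 21.65
position: [0.5849, 0.0189, 0.0492]
ee_rot: [0.01, 0.771, -0.637, 0.004]
contact_force: [-4.2, -2.0, 3.2]
width: 0.0434
```

```bash
python3 tilt.py
```

```text
t 21.65 p [0.5849 0.0189 0.0492] z [-0.0061 -0.0209 -0.9998] yaw -79.12 F [-4.2 -2.   3.2] M [-0.06  0.48 -0.2 ] w 0.0434
```

Request:
play_rows([
  {"dx": 0.3, "dy": 1, "dz": -1, "turn": 0, "fingers": 0.3},
  {"dx": 0.3, "dy": 1, "dz": -2, "turn": 0, "fingers": 0.3},
  {"dx": 0.3, "dy": 1, "dz": -2, "turn": 0, "fingers": 0.3},
])

```text
clock: 21.9
position: [0.5848, 0.019, 0.0491]
ee_rot: [0.012, 0.77, -0.637, 0.005]
contact_force: [-6.3, -4.5, 15.8]
width: 0.0437
```

```bash
python3 tilt.py
```

```text
t 21.9 p [0.5848 0.019  0.0491] z [-0.0075 -0.0255 -0.9996] yaw -79.19 F [-6.3 -4.5 15.8] M [ 0.03  0.98 -0.24] w 0.0437
```

Request:
play_rows([
  {"dx": 0.5, "dy": 1, "dz": -2, "turn": 0, "fingers": 0.3},
  {"dx": 0.5, "dy": 1, "dz": -2, "turn": 0, "fingers": 0.3},
])

```text
clock: 22.07
position: [0.5848, 0.0191, 0.0493]
ee_rot: [0.013, 0.77, -0.638, 0.006]
contact_force: [-6.6, -5.0, 14.1]
width: 0.0436
```

```bash
python3 tilt.py;  python3 camloc.py | tail -4
```

```text
t 22.07 p [0.5848 0.0191 0.0493] z [-0.0081 -0.0283 -0.9996] yaw -79.23 F [-6.6 -5.  14.1] M [-0.01  0.93 -0.19] w 0.0436
[  192   141   448   118 21922] [[192, 141], [196, 175], [373, 176], [233, 177], [239, 258], [250, 255], [256, 244], [262, 244], [272, 213], [363, 212], [377, 244], [384, 245], [389, 255], [397, 256], [404, 175], [639, 175], [639, 143]]
[[0.6285, 0.0828], [0.6133, 0.0799], [0.6275, 0.0002], [0.6154, 0.0633], [0.5748, 0.0558], [0.5774, 0.0507], [0.5838, 0.0486], [0.5844, 0.0457], [0.6012, 0.0433], [0.6094, 0.0007], [0.5943, -0.0099], [0.5944, -0.0135], [0.5895, -0.0173], [0.5896, -0.0214], [0.6306, -0.0139], [0.6508, -0.1235], [0.6648, -0.1163]]
[ 196  177   41  121 3208] [[229, 177], [196, 177], [208, 297], [223, 286], [236, 260]]
[[0.6151, 0.0651], [0.6124, 0.0798], [0.5499, 0.0688], [0.5576, 0.0619], [0.5735, 0.0571]]
```

```bash
python3 look.py pics/b0.png; python3 tilt.py
```

```text
22.1667 [0.5848 0.0191 0.0493] [ 0.0135  0.7702 -0.6376  0.006 ] 0.04395673545777678 [-7.5 -5.8 14.7]
t 22.22 p [0.5848 0.0191 0.0493] z [-0.008  -0.0283 -0.9996] yaw -79.23 F [-5.7 -5.  14.3] M [-0.    0.99 -0.23] w 0.0436
```

Request:
play_rows([
  {"dx": 0, "dy": 0, "dz": 0, "turn": 0, "fingers": 0.2},
  {"dx": 0, "dy": 0, "dz": 0, "turn": 0, "fingers": 0},
  {"dx": 0, "dy": 0, "dz": 0, "turn": 0, "fingers": -0.15},
  {"dx": 0, "dy": 0, "dz": 0, "turn": 0, "fingers": -0.15},
])

```text
clock: 22.55
position: [0.5863, 0.0193, 0.0494]
ee_rot: [0.012, 0.77, -0.638, 0.007]
contact_force: [0.5, 0.9, -0.4]
width: 0.0492
```

```bash
cp st.npy st0.npy; python3 look.py pics/b1.png; python3 tilt.py; cat > cmp.py <<'E'
import cv2,numpy as np,sys
a,b=[cv2.imread(f,0) for f in sys.argv[1:3]]
p=cv2.goodFeaturesToTrack(a[100:370,150:600],60,.05,8)+np.float32([150,100])
q,ok,_=cv2.calcOpticalFlowPyrLK(a,b,p.astype(np.float32),None,winSize=(21,21))
for u,v,o in sorted(zip(p[:,0].tolist(),q[:,0].tolist(),ok.ravel())):
    if o: print(np.round(u).astype(int),np.round(np.subtract(v,u),2))
E
python3 cmp.py pics/b0.png pics/b1.png
```

```text
22.55 [0.5863 0.0193 0.0494] [ 0.0119  0.7701 -0.6378  0.0072] 0.049196819459317385 [ 0.5  0.9 -0.4]
t 22.6 p [0.5864 0.0194 0.0495] z [-0.0039 -0.0276 -0.9996] yaw -79.25 F [ 0.2 -0.8  0.4] M [-0.01  0.02 -0.01] w 0.0492
[186 117] [0.63 3.5 ]
[193 141] [0.58 3.63]
[196 176] [0.48 3.13]
[205 216] [0.4  2.93]
[208 296] [-0.1  -4.42]
[209 205] [0.47 3.06]
[219 223] [0.37 2.87]
[220 205] [0.35 3.08]
[221 288] [-7.66  0.48]
[226 215] [0.4  2.99]
[229 274] [-7.25  0.55]
[231 177] [0.64 3.22]
[237 259] [-6.52  0.61]
[238 286] [-8.3   1.63]
[248 166] [0.22 3.22]
[250 255] [-6.46  0.64]
[250 288] [-8.33  1.5 ]
[251 296] [-8.26  1.51]
[258 148] [0.18 3.46]
[258 341] [-6.16 -2.21]
[259 188] [1.22 3.29]
[260 255] [-6.4   1.15]
[261 244] [2.3  0.29]
[261 361] [-4.97  0.32]
[263 167] [0.12 3.21]
[266 154] [0.1  3.33]
[268 224] [1.51 3.1 ]
[273 214] [1.41 3.04]
[367 218] [0.73 2.73]
[378 244] [0.67 0.51]
[378 361] [4.99 0.34]
[380 254] [6.08 0.88]
[381 270] [  2.41 -15.7 ]
[381 341] [ 6.19 -2.55]
[382 183] [0.35 3.07]
[389 255] [ 2.43 -0.16]
[389 288] [8.29 1.57]
[391 296] [8.45 1.52]
[397 255] [ 2.12 -0.54]
[401 287] [8.57 1.5 ]
[404 177] [0.25 3.12]
[417 287] [7.78 0.98]
[424 165] [-0.69  3.08]
[429 150] [-0.77  3.34]
[431 301] [9.28 1.65]
[436 365] [5.28 1.  ]
[439 149] [-0.83  3.37]
[445 368] [8.04 1.23]
[453 306] [9.54 1.62]
[482 249] [-0.59  2.55]
[489 356] [9.79 3.14]
[493 243] [-0.69  2.57]
[501 368] [7.79 1.2 ]
[544 316] [-0.51  2.29]
[555 311] [-0.52  2.32]
[561 249] [-0.88  2.5 ]
[572 243] [-0.92  2.49]
[572 366] [ 1.16 -3.  ]
[597 159] [-1.52  3.06]
[598 168] [-1.54  3.01]
```

Request:
play_rows([
  {"dx": -0.5, "dy": -0.5, "dz": -1.5, "turn": 0, "fingers": -0.15},
  {"dx": 0, "dy": 0, "dz": -0.5, "turn": 0, "fingers": 0},
  {"dx": 0, "dy": 0, "dz": 0, "turn": 0, "fingers": 0.3},
  {"dx": 0, "dy": 0, "dz": 0, "turn": 0, "fingers": 0.3},
  {"dx": 0, "dy": 0, "dz": -1, "turn": 0, "fingers": 0.3},
], squeeze=35)

```text
clock: 23.02
position: [0.5868, 0.0189, 0.0478]
ee_rot: [0.011, 0.77, -0.638, 0.008]
contact_force: [-3.7, -1.5, 15.4]
width: 0.0437
```

```bash
python3 look.py pics/b2.png; python3 tilt.py
```

```text
23.0167 [0.5868 0.0189 0.0478] [ 0.0115  0.7701 -0.6378  0.0077] 0.04365665945179348 [-3.7 -1.5 15.4]
t 23.07 p [0.5868 0.0189 0.0479] z [-0.0027 -0.0274 -0.9996] yaw -79.27 F [-2.  -0.4  6.7] M [ 0.27  0.47 -0.08] w 0.0438
```

Request:
play_rows([
  {"dx": 0.2, "dy": 1, "dz": -2, "turn": 0, "fingers": 0.3},
  {"dx": 0.5, "dy": 1.5, "dz": -2, "turn": 0, "fingers": 0.3},
  {"dx": 0.8, "dy": 2, "dz": -2, "turn": 0, "fingers": 0.3},
])

```text
clock: 23.32
position: [0.5868, 0.0195, 0.0481]
ee_rot: [0.015, 0.77, -0.638, 0.009]
contact_force: [-6.6, -8.7, 16.6]
width: 0.0438
```

```bash
python3 look.py pics/b3.png; python3 tilt.py; for f in b2 b3; do python3 cmp.py pics/b1.png pics/$f.png | awk -F'[][ ]+' '{if($2<440 && $2>180 && $3<230) print}'; echo; done
```

```text
23.3167 [0.5868 0.0195 0.0481] [ 0.0147  0.7701 -0.6377  0.0092] 0.04375910230377988 [-6.6 -8.7 16.6]
t 23.37 p [0.5868 0.0195 0.0481] z [-0.0046 -0.0345 -0.9994] yaw -79.25 F [-6.7 -7.7 15.2] M [-0.58  0.97 -0.4 ] w 0.0436
[193 145] [-2.15  1.46]
[196 179] [-2.1   1.94]
[208 209] [-2.    2.11]
[208 223] [-1.97  2.19]
[223 224] [-1.78  2.21]
[225 212] [-1.75  2.17]
[231 180] [-1.89  1.85]
[247 169] [-1.65  1.8 ]
[249 153] [-1.65  1.54]
[266 157] [-1.44  1.62]
[271 222] [-1.91  2.03]
[364 217] [-0.98  2.18]
[369 224] [-0.99  2.27]
[405 180] [-0.55  1.7 ]
[424 168] [-0.14  1.75]
[426 155] [-0.06  1.6 ]
[439 171] [0.15 1.69]

[193 145] [-1.44  1.75]
[196 179] [-1.32  2.16]
[208 209] [-1.19  2.38]
[208 223] [-1.18  2.41]
[223 224] [-0.86  2.4 ]
[225 212] [-0.87  2.39]
[231 180] [-1.24  2.03]
[247 169] [-0.66  2.09]
[249 153] [-0.73  1.8 ]
[266 157] [-0.46  1.93]
[271 222] [-1.75  1.99]
[364 217] [-0.82  2.19]
[369 224] [-0.82  2.28]
[405 180] [-0.3   1.69]
[424 168] [0.52 1.7 ]
[426 155] [0.55 1.64]
[439 171] [0.66 1.64]
```

```bash
cat > trk.py <<'E'
from h import *
import sys
S={}
def load(n): return np.load(n,allow_pickle=True)
def go(npys):
    ims=[load(n) for n in npys]; g=[cv2.cvtColor(w["pixels"],cv2.COLOR_RGB2GRAY) for s,w in ims]
    s0,w0=ims[0]
    hsv=cv2.cvtColor(w0["pixels"],cv2.COLOR_RGB2HSV)
    p=cv2.goodFeaturesToTrack(g[0][90:300,170:640],80,.03,6)+np.float32([170,90]); p=p.astype(np.float32)
    qs=[p]+[cv2.calcOpticalFlowPyrLK(g[0],x,p,None,winSize=(15,15))[0] for x in g[1:]]
    t=np.radians(10.4); Rs=np.array([[np.cos(t),np.sin(t)],[-np.sin(t),np.cos(t)]]); c0=np.array([.6161,.0648])
    for i in range(len(p)):
        for z,nm in ((.01,"plate"),(.03,"rail"),(.028,"base"),(.072,"top")):
            L=[Rs@(at_z(w,q[i],z,s)[0,:2]-c0)*1000 for (s,w),q in zip(ims,qs)]
            x,y=L[0]
            c=np.array([x+40,y+40])
            ok={"plate":x<-3 and y<-3 and max(abs(c))>42,"rail":(x>0.5 or y>0.5) ,"base":max(abs(c))<44 and max(abs(c))>26,"top":max(abs(c))<23.5}[nm]
            if ok: print(nm,np.round(p[i,0]).astype(int),L[0].round(1),*[(l-L[0]).round(2) for l in L[1:]])
go(sys.argv[1:])
E
for i in 1 2 3; do :; done
cp st.npy st3.npy; python3 trk.py st0.npy st3.npy | sort
```

```text
base [226 215] [-19.5   3.2] [-0.01 -0.05]
base [231 177] [-0.9 -0.5] [-0.01 -0.01]
base [237 259] [-42.7  -0.4] [ 2.63 -0.17]
base [238 286] [-58.1   0.1] [ 3.06 -0.43]
base [243 257] [-41.7  -3.4] [ 2.76 -0.14]
base [249 258] [-42.2  -6.3] [ 2.86 -0.31]
base [250 288] [-59.3  -5.9] [ 3.07 -0.34]
base [251 296] [-64.   -6.1] [ 3.14 -0.32]
base [255 246] [-35.7  -9.6] [ 2.77 -0.53]
base [256 170] [  2.4 -12. ] [-0.04  0.05]
base [259 188] [ -6.2 -13. ] [0.18 0.01]
base [259 268] [-47.8 -11. ] [ 2.33 -0.08]
base [260 195] [ -9.6 -13.3] [0.07 0.  ]
base [260 255] [-40.6 -11.8] [-0.67  0.26]
base [261 244] [-34.6 -12.6] [ 2.82 -1.13]
base [263 167] [  3.8 -15.2] [-0.01 -0.04]
base [377 188] [ -6.2 -67.8] [-0.02  0.02]
base [377 196] [-10.1 -68.1] [-0.02 -0.  ]
base [378 244] [-34.9 -70. ] [2.67 1.21]
base [380 254] [-40.4 -71.4] [-0.79 -1.45]
base [381 270] [-49.4 -72.4] [ 1.53 -0.38]
base [382 183] [ -3.7 -70. ] [-0.03  0.02]
base [384 246] [-36.  -73.1] [2.56 0.29]
base [389 255] [-41.  -75.9] [2.56 0.1 ]
base [389 288] [-60.  -77.3] [2.74 0.14]
base [391 296] [-64.8 -78.6] [2.76 0.15
[... 2036 characters left out ...]
.7] [-0.06  0.03]
rail [424 165] [  5.3 -88.2] [0.01 0.03]
rail [429 150] [ 12.1 -89.7] [-0.01 -0.  ]
rail [434 170] [  2.9 -93. ] [0.02 0.04]
rail [439 149] [ 12.6 -94.2] [-0.01  0.02]
rail [445 154] [ 10.3 -97.2] [-0.04 -0.01]
rail [445 162] [  6.7 -97.6] [ 0.03 -0.  ]
rail [597 159] [   8.2 -167.5] [ 0.03 -0.04]
rail [599 168] [   4.  -169.6] [-0.03 -0.05]
rail [603 151] [  11.8 -169.3] [-0.01 -0.06]
rail [614 168] [   4.  -176.6] [-0.05  0.06]
rail [617 152] [  11.4 -176. ] [-0.04  0.02]
top [259 268] [-22.9 -18.5] [2.33 0.14]
top [260 255] [-17.8 -19.1] [0.19 0.38]
top [312 298] [-35.5 -37.3] [-0.2  -0.11]
top [380 254] [-17.6 -61.3] [ 0.1  -0.71]
top [381 270] [-24.  -62.1] [1.76 0.05]
```

```bash
python3 - <<'E'
from h import *
s,w=np.load("st3.npy",allow_pickle=True); w=dict(w); s=dict(s)
w["pixels"]=cv2.cvtColor(cv2.imread("pics/b1.png"),cv2.COLOR_BGR2RGB); s["position"]=np.array([.5863,.0193,.0494]); s["ee_rot"]=np.array([.0119,.7701,-.6378,.0072])
a=np.empty(2,object); a[0]=s;a[1]=w; np.save("st1.npy",a,allow_pickle=True)
E
python3 trk.py st1.npy st3.npy | sort | awk '/^base/||/^rail/||/^top/' | grep -v "\[2[0-9][0-9] 2[4-9]"
python3 - <<'E'
from h import *
# blue top region edges in each image: rotated rect in world at z=.072; lens at .081
for n in ("st0.npy","st1.npy","st3.npy"):
    s,w=np.load(n,allow_pickle=True); px=w["pixels"].astype(int)
    L=[]
    t=np.radians(10.4); Rs=np.array([[np.cos(t),np.sin(t)],[-np.sin(t),np.cos(t)]]); c0=np.array([.6161,.0648])
    # lens grey disc = low saturation bright blob near col 320
    mn=px.min(2); mx=px.max(2); m=((mn>110)&(mx-mn<40)).astype(np.uint8); m[:262]=0; m[345:]=0; m[:,:285]=0; m[:,355:]=0
    k,l,st,ce=cv2.connectedComponentsWithStats(m); i=1+np.argmax(st[1:,4]); 
    print(n,st[i],(Rs@(at_z(w,[ce[i]],.081,s)[0,:2]-c0)*1000).round(2))
E
```

```text
base [225 212] [-16.4   3.6] [-0.06  0.01]
base [231 180] [-0.8 -0.4] [-0.03  0.19]
base [253 186] [ -3.7 -10.3] [0.09 0.4 ]
base [254 173] [  2.5 -11.1] [-0.06 -0.02]
base [261 172] [  3.  -14.3] [-0.06 -0.01]
base [371 230] [-25.9 -66.3] [-0.25  0.53]
base [378 245] [-34.  -70.2] [1.4  1.49]
base [381 187] [ -4.2 -69.8] [-0.07  0.39]
base [382 259] [-41.7 -72.6] [-2.04  1.22]
base [390 247] [-35.1 -76.2] [1.49 3.46]
base [396 297] [-63.8 -81.4] [2.26 4.69]
base [397 190] [ -5.7 -77.5] [-0.08  0.35]
base [397 255] [-39.5 -80. ] [0.8  1.14]
base [397 289] [-59.  -81.5] [2.09 4.66]
base [404 244] [-33.5 -83.1] [0.15 0.29]
base [405 180] [ -0.8 -80.9] [0.  0.4]
rail [193 145] [15.6 14.6] [0.02 0.1 ]
rail [196 179] [ 0.2 14.8] [-0.03  0.06]
rail [208 209] [-14.2  10.8] [-0.04  0.07]
rail [208 223] [-21.2  11.4] [-0.02  0.06]
rail [216 227] [-23.2   7.8] [-0.03  0.11]
rail [220 208] [-13.7   5.2] [-0.06 -0.02]
rail [223 224] [-21.7   4.4] [ 0.02 -0.02]
rail [225 212] [-15.7   3. ] [-0.04  0.02]
rail [245 159] [ 9.4 -7.7] [-0.01  0.05]
rail [247 169] [ 4.8 -8.4] [-0.02  0.03]
rail [249 15
[... 432 characters left out ...]
4.  -95.6] [ 0.01 -0.04]
rail [444 157] [ 10.4 -97.1] [0.01 0.02]
rail [444 164] [  7.2 -97.5] [-0.04 -0.01]
rail [595 165] [   6.8 -167.7] [-0.06 -0.04]
rail [598 172] [   3.5 -169.9] [-0.07 -0.07]
rail [600 156] [  11.  -168.9] [-0.01 -0.03]
rail [608 152] [  12.9 -172.1] [-0.04  0.01]
rail [611 171] [   4.  -175.9] [-0.05 -0.05]
rail [616 166] [   6.4 -177.7] [-0.05 -0.04]
rail [617 156] [  11.  -176.8] [-0.06  0.  ]
top [304 283] [-27.8 -34.5] [0.02 1.01]
top [354 294] [-32.6 -52.8] [-0.1   0.91]
top [382 259] [-18.3 -62.3] [-0.99  1.24]
st0.npy [ 288  298   66   47 2624] [-39.29 -40.23]
st1.npy [ 291  301   64   44 2431] [-38.75 -41.12]
st3.npy [ 288  305   67   40 2245] [-38.04 -40.16]
```

The tracked points show the base seated along both rails. However, pressing leaned the top about 0.6° toward +y, following the tool's own lean. I'll take the lean out of the tool by letting go and pressing the closed fingers lightly against the outside of the fixed rail.

Request:
play_rows([
  {"dx": 0, "dy": 0, "dz": 0, "turn": 0, "fingers": 0.1},
  {"dx": 0, "dy": 0, "dz": 0, "turn": 0, "fingers": -0.15},
  {"dx": 0, "dy": 0, "dz": 0, "turn": 0, "fingers": -0.15},
  {"dx": 0, "dy": 0, "dz": 6, "turn": 0, "fingers": -0.15},
  {"dx": 0, "dy": 0, "dz": 10, "turn": 0, "fingers": -0.15},
  {"dx": 0, "dy": 0, "dz": 14, "turn": 0, "fingers": -0.15},
  {"dx": 0, "dy": 0, "dz": 14, "turn": 0, "fingers": -0.15},
  {"dx": 0, "dy": 0, "dz": 10, "turn": 0, "fingers": -0.15},
  {"dx": -6, "dy": 6, "dz": 4, "turn": 0, "fingers": 0.5},
  {"dx": -12, "dy": 14, "dz": 0, "turn": 0, "fingers": 1},
  {"dx": -14, "dy": 18, "dz": 0, "turn": 0, "fingers": 1},
  {"dx": -14, "dy": 18, "dz": 0, "turn": 0, "fingers": 1},
  {"dx": -10, "dy": 12, "dz": 0, "turn": 0, "fingers": 1},
  {"dx": 0, "dy": 4, "dz": 0, "turn": 0, "fingers": 1},
  {"dx": 0, "dy": 0, "dz": 0, "turn": 0, "fingers": 1},
  {"dx": 0, "dy": 0, "dz": 0, "turn": 0, "fingers": 1},
])

```text
clock: 24.7
position: [0.5225, 0.0995, 0.1099]
ee_rot: [0.014, 0.77, -0.637, 0.008]
contact_force: [0.2, -0.2, 0.4]
width: -0.0003
```

```bash
python3 tilt.py
```

```text
t 24.7 p [0.5225 0.0995 0.1099] z [-0.0062 -0.0322 -0.9995] yaw -79.18 F [ 0.2 -0.2  0.4] M [ 0.02 -0.03 -0.01] w -0.0003
```

Request:
play_rows([
  {"dx": 0, "dy": 0, "dz": -5, "turn": 0, "fingers": 1},
  {"dx": 0, "dy": 0, "dz": -10, "turn": 0, "fingers": 1},
  {"dx": 0, "dy": 0, "dz": -12, "turn": 0, "fingers": 1},
  {"dx": 0, "dy": 0, "dz": -12, "turn": 0, "fingers": 1},
  {"dx": 0, "dy": 0, "dz": -12, "turn": 0, "fingers": 1},
  {"dx": 0, "dy": 0, "dz": -10, "turn": 0, "fingers": 1},
  {"dx": 0, "dy": 0, "dz": -7, "turn": 0, "fingers": 1},
  {"dx": 0, "dy": 0, "dz": -3, "turn": 0, "fingers": 1},
  {"dx": 0, "dy": 0, "dz": 0, "turn": 0, "fingers": 1},
])

```text
clock: 25.45
position: [0.5257, 0.0949, 0.0299]
ee_rot: [0.015, 0.768, -0.64, 0.008]
contact_force: [-0.0, 0.3, 0.6]
width: -0.0002
```

```bash
python3 tilt.py
```

```text
t 25.45 p [0.5257 0.0949 0.0299] z [-0.0065 -0.0337 -0.9994] yaw -79.53 F [-0.   0.3  0.6] M [ 0.01 -0.01  0.03] w -0.0002
```

Request:
play_rows([
  {"dx": 0.5, "dy": -3, "dz": 0, "turn": 0, "fingers": 1},
  {"dx": 0.7, "dy": -4, "dz": 0, "turn": 0, "fingers": 1},
  {"dx": 0.5, "dy": -3, "dz": 0, "turn": 0, "fingers": 1},
  {"dx": 0, "dy": -2, "dz": 0, "turn": 0, "fingers": 1},
  {"dx": 0, "dy": -2, "dz": 0, "turn": 0, "fingers": 1},
  {"dx": 0, "dy": -2, "dz": 0, "turn": 0, "fingers": 1},
  {"dx": 0, "dy": -2, "dz": 0, "turn": 0, "fingers": 1},
])

```text
clock: 26.03
position: [0.5291, 0.0783, 0.0314]
ee_rot: [0.011, 0.767, -0.642, 0.007]
contact_force: [-0.6, 8.9, -1.1]
width: 0.0002
```

```bash
python3 tilt.py
```

```text
t 26.03 p [0.5291 0.0783 0.0314] z [-0.003  -0.0262 -0.9997] yaw -79.85 F [-0.6  8.9 -1.1] M [1.58 0.12 0.01] w 0.0002
```

Request:
play_rows([
  {"dx": 0, "dy": -2, "dz": -0.3, "turn": 0, "fingers": 1},
  {"dx": 0, "dy": -2, "dz": -0.3, "turn": 0, "fingers": 1},
  {"dx": 0, "dy": -2, "dz": -0.3, "turn": 0, "fingers": 1},
  {"dx": 0, "dy": -2, "dz": -0.3, "turn": 0, "fingers": 1},
  {"dx": 0, "dy": -2, "dz": -0.3, "turn": 0, "fingers": 1},
])

```text
clock: 26.45
position: [0.5291, 0.0783, 0.0318]
ee_rot: [0.002, 0.764, -0.646, 0.002]
contact_force: [-0.2, 7.6, -0.3]
width: 0.0002
```

```bash
python3 tilt.py
```

```text
t 26.45 p [0.5291 0.0783 0.0318] z [ 4.0e-04 -6.3e-03 -1.0e+00] yaw -80.42 F [-0.2  7.6 -0.3] M [1.16 0.03 0.01] w 0.0002
```

Request:
play_rows([
  {"dx": 0, "dy": -2, "dz": -0.3, "turn": 0, "fingers": 1},
  {"dx": 0, "dy": -2, "dz": -0.3, "turn": 0, "fingers": 1},
  {"dx": 0, "dy": 0, "dz": 0, "turn": 0, "fingers": 1},
  {"dx": 0, "dy": 4, "dz": 1, "turn": 0.005, "fingers": 1},
  {"dx": 0, "dy": 6, "dz": 3, "turn": 0.005, "fingers": 1},
  {"dx": 0, "dy": 6, "dz": 8, "turn": 0, "fingers": 1},
  {"dx": 0, "dy": 0, "dz": 14, "turn": 0, "fingers": 1},
  {"dx": 0, "dy": 0, "dz": 16, "turn": 0, "fingers": 1},
  {"dx": 0, "dy": 0, "dz": 16, "turn": 0, "fingers": 1},
  {"dx": 0, "dy": 0, "dz": 14, "turn": 0, "fingers": 1},
  {"dx": 0, "dy": 0, "dz": 8, "turn": 0, "fingers": 1},
  {"dx": 0, "dy": 0, "dz": 4, "turn": 0, "fingers": 0.5},
  {"dx": 0, "dy": 0, "dz": 0, "turn": 0, "fingers": 0},
  {"dx": 0, "dy": 0, "dz": 0, "turn": 0, "fingers": -0.2},
])

```text
clock: 27.62
position: [0.5291, 0.0983, 0.1251]
ee_rot: [-0.002, 0.767, -0.641, 0.002]
contact_force: [-0.7, 0.1, -0.2]
width: 0.0359
```

```bash
python3 tilt.py; python3 camloc.py | head -4
```

```text
t 27.62 p [0.5291 0.0983 0.1251] z [ 6.2e-03  2.0e-04 -1.0e+00] yaw -79.79 F [-0.7  0.1 -0.2] M [-0.04 -0.01 -0.  ] w 0.0359
blue top [[525, 123], [512, 199], [438, 199], [445, 123]]
[[0.6082, -0.0002], [0.5665, -0.0077], [0.559, 0.0338], [0.6006, 0.0418]] mid [0.5836 0.0169]
rect mid,size,ang [583.6  17.1] [42.4 42.7] 10.241167068481445
0.71 [454.2, 146.6]
```

Request:
play_rows([
  {"dx": 4, "dy": -6, "dz": 0, "turn": 0, "fingers": -0.3},
  {"dx": 8, "dy": -12, "dz": 0, "turn": 0, "fingers": -0.3},
  {"dx": 11, "dy": -17, "dz": 0, "turn": 0, "fingers": -0.3},
  {"dx": 11, "dy": -17, "dz": 0, "turn": 0, "fingers": -0.3},
  {"dx": 9, "dy": -13, "dz": 0, "turn": 0, "fingers": -0.3},
  {"dx": 6, "dy": -9, "dz": 0, "turn": 0, "fingers": -0.3},
  {"dx": 4, "dy": -5, "dz": 0, "turn": 0, "fingers": -0.3},
  {"dx": 1, "dy": -2, "dz": 0, "turn": 0, "fingers": -0.3},
  {"dx": 0, "dy": 0, "dz": 0, "turn": 0, "fingers": -0.3},
  {"dx": 0, "dy": 0, "dz": 0, "turn": 0, "fingers": -0.3},
])

```text
clock: 28.55
position: [0.5852, 0.0076, 0.1189]
ee_rot: [0.002, 0.767, -0.642, -0.002]
contact_force: [0.4, -0.6, 0.9]
width: 0.0557
```

```bash
python3 tilt.py; python3 camloc.py | head -3
```

```text
t 28.55 p [0.5852 0.0076 0.1189] z [-4.7e-03 -4.0e-04 -1.0e+00] yaw -79.88 F [ 0.4 -0.6  0.9] M [-0.03 -0.04  0.03] w 0.0557
blue top [[339, 195], [338, 265], [266, 265], [262, 196]]
[[0.6087, -0.0003], [0.5666, -0.008], [0.5591, 0.0335], [0.6007, 0.0411]] mid [0.5838 0.0166]
rect mid,size,ang [583.8  16.6] [42.8 42.2] 10.355142593383789
```

Request:
play_rows([
  {"dx": -0.5, "dy": 3, "dz": -4, "turn": 0.003, "fingers": -0.3},
  {"dx": -0.5, "dy": 5, "dz": -8, "turn": 0, "fingers": -0.3},
  {"dx": 0, "dy": 0, "dz": -9, "turn": 0, "fingers": -0.3},
  {"dx": 0, "dy": 0, "dz": -9, "turn": 0, "fingers": -0.3},
  {"dx": 0, "dy": 0, "dz": -9, "turn": 0, "fingers": -0.3},
  {"dx": 0, "dy": 0, "dz": -9, "turn": 0, "fingers": -0.3},
  {"dx": 0, "dy": 0, "dz": -6, "turn": 0, "fingers": -0.3},
  {"dx": 0, "dy": 0, "dz": -3, "turn": 0, "fingers": -0.3},
  {"dx": 0, "dy": 0, "dz": 0, "turn": 0, "fingers": -0.3},
  {"dx": 0, "dy": 0, "dz": 0, "turn": 0, "fingers": -0.3},
])

```text
clock: 29.48
position: [0.5805, 0.0202, 0.0545]
ee_rot: [0.003, 0.769, -0.639, -0.004]
contact_force: [-0.5, 0.5, 0.8]
width: 0.0554
```

```bash
python3 tilt.py
```

```text
t 29.48 p [0.5805 0.0202 0.0545] z [-9.2e-03  6.0e-04 -1.0e+00] yaw -79.42 F [-0.5  0.5  0.8] M [ 0.01 -0.06  0.03] w 0.0554
```

Request:
play_rows([
  {"dx": 1.5, "dy": -1.5, "dz": -3, "turn": 0, "fingers": -0.3},
  {"dx": 1.5, "dy": -1.5, "dz": -2.5, "turn": -0.004, "fingers": -0.3},
  {"dx": 0, "dy": 0, "dz": -1, "turn": 0, "fingers": -0.2},
  {"dx": 0, "dy": 0, "dz": 0, "turn": 0, "fingers": -0.15},
  {"dx": 0, "dy": 0, "dz": 0, "turn": 0, "fingers": -0.15},
])

```text
clock: 29.9
position: [0.5854, 0.0163, 0.0486]
ee_rot: [0.002, 0.768, -0.641, -0.002]
contact_force: [0.0, -0.8, 0.3]
width: 0.0489
```

```bash
python3 look.py pics/c0.png; cp st.npy c0.npy; python3 tilt.py
```

```text
29.9 [0.5854 0.0163 0.0486] [ 0.0018  0.7677 -0.6408 -0.0023] 0.04893687312519886 [ 0.  -0.8  0.3]
t 29.95 p [0.5854 0.0163 0.0486] z [-5.9e-03  2.0e-04 -1.0e+00] yaw -79.7 F [ 0.4 -0.2 -1.1] M [-0.   -0.   -0.01] w 0.0489
```

Tool upright now (c0 is the flat reference). Grip, then press both ways with a light downward push.

Request:
play_rows([
  {"dx": 0, "dy": 0, "dz": 0, "turn": 0, "fingers": 0.05},
  {"dx": 0, "dy": 0, "dz": 0, "turn": 0, "fingers": 0.3},
  {"dx": 0, "dy": 0, "dz": 0, "turn": 0, "fingers": 0.3},
  {"dx": 0, "dy": 0, "dz": 0, "turn": 0, "fingers": 0.3},
], squeeze=35)

```text
clock: 30.28
position: [0.5855, 0.0164, 0.0489]
ee_rot: [0.002, 0.768, -0.641, -0.002]
contact_force: [0.5, 0.3, -0.1]
width: 0.0434
```

```bash
python3 look.py pics/c1.png; cp st.npy c1.npy; python3 tilt.py
```

```text
30.2833 [0.5855 0.0164 0.0489] [ 0.0015  0.7676 -0.6409 -0.0021] 0.04343464173781863 [ 0.5  0.3 -0.1]
t 30.33 p [0.5855 0.0163 0.0489] z [-5.2e-03  4.0e-04 -1.0e+00] yaw -79.72 F [-0.3 -0.3 -0.6] M [ 0.06  0.01 -0.04] w 0.0434
```

Request:
play_rows([
  {"dx": 0.5, "dy": 0.6, "dz": -1, "turn": 0, "fingers": 0.3},
  {"dx": 0.8, "dy": 1.2, "dz": -1, "turn": 0, "fingers": 0.3},
  {"dx": 0.8, "dy": 1.2, "dz": -1, "turn": 0, "fingers": 0.3},
])

```text
clock: 30.58
position: [0.5861, 0.0174, 0.0489]
ee_rot: [0.004, 0.768, -0.64, -0.002]
contact_force: [-3.4, -4.0, 7.3]
width: 0.0435
```

```bash
python3 look.py pics/c2.png; cp st.npy c2.npy; python3 tilt.py; python3 trk.py c0.npy c1.npy c2.npy | sort | awk '/^base/||/^top/'; python3 trk.py c0.npy c1.npy c2.npy|grep rail|head -4
```

```text
30.5833 [0.5861 0.0174 0.0489] [ 0.0038  0.7683 -0.64   -0.0019] 0.04347961681708643 [-3.4 -4.   7.3]
t 30.63 p [0.5861 0.0175 0.049 ] z [-0.0078 -0.0035 -1.    ] yaw -79.59 F [-3.7 -3.9  6.8] M [-0.18  0.48  0.08] w 0.0437
base [221 217] [-20.2   3.4] [-0.13  0.03] [-0.11 -0.  ]
base [224 177] [-0.5  0.3] [-0.02 -0.13] [ 0.08 -0.17]
base [230 180] [-2.  -2.3] [-0.02 -0.14] [ 0.07 -0.18]
base [230 288] [-58.9   2.2] [ 0.88 -4.33] [ 1.45 -3.51]
base [231 260] [-43.    0.5] [-0.77 -1.83] [ 0.06 -1.42]
base [236 255] [-40.2  -2.2] [-0.92 -0.51] [ 0.06 -0.46]
base [237 293] [-61.8  -1.1] [ 0.89 -4.37] [ 1.46 -3.56]
base [242 289] [-59.5  -3.9] [ 0.91 -4.33] [ 1.49 -3.52]
base [243 256] [-40.8  -5.7] [ 0.33 -3.25] [ 0.94 -2.41]
base [243 297] [-64.2  -4. ] [ 0.94 -4.39] [ 1.5  -3.58]
base [249 247] [-35.9  -8.9] [ 0.43 -3.18] [ 1.05 -2.35]
base [252 186] [ -4.8 -12.3] [ 0.29 -2.  ] [ 0.95 -1.07]
base [252 267] [-46.9  -9.7] [-2.13 -2.71] [-1.53 -1.91]
base [254 257] [-41.3 -11.1] [ 0.32 -2.78] [ 0.87 -1.98]
base [255 170] [  2.7 -14.1] [-0.04 -0.03] [-0.07 -0.07]
base [257 245] [-34.8 -12
[... 227 characters left out ...]
8.1] [-3.81 -1.83] [-3.22 -1.05]
base [396 255] [-40.2 -81.3] [-1.47 -1.1 ] [-0.87 -0.34]
base [396 297] [-64.2 -82.9] [0.9  4.59] [1.48 5.33]
base [397 289] [-59.5 -83.1] [0.88 4.53] [1.48 5.28]
base [402 178] [ -1.1 -81.5] [-0.01 -1.97] [ 0.05 -1.17]
top [243 256] [-18.1 -16.8] [ 0.19 -2.27] [ 0.99 -1.24]
top [252 267] [-22.5 -19.7] [-1.56 -1.89] [-0.76 -0.89]
top [254 257] [-18.5 -20.6] [ 0.18 -1.94] [ 0.94 -0.94]
top [374 258] [-18.9 -62.8] [-2.15 -6.14] [-1.32 -5.14]
rail [204 293] [-60.5  15. ] [-3.79 -0.03] [-1.81  0.04]
rail [214 289] [-58.2   9.7] [ 0.57 -4.  ] [ 1.15 -3.18]
rail [192 177] [-0.  14.3] [-0.02 -0.  ] [0.1  0.03]
rail [230 288] [-57.6   1.6] [ 0.86 -4.27] [ 1.45 -3.44]
```

Request:
play_rows([
  {"dx": 0, "dy": 1, "dz": 0, "turn": 0, "fingers": 0.3},
  {"dx": 0, "dy": 1, "dz": 0, "turn": 0, "fingers": 0.3},
  {"dx": 0, "dy": 1, "dz": 0, "turn": 0, "fingers": 0.3},
])

```text
clock: 30.88
position: [0.5856, 0.0196, 0.0491]
ee_rot: [0.005, 0.769, -0.64, -0.001]
contact_force: [-0.1, -4.5, -0.1]
width: 0.0438
```

```bash
python3 look.py pics/c3.png; cp st.npy c3.npy; python3 tilt.py; python3 trk.py c0.npy c3.npy | grep -E "base \[(224 177|230 180|252 186|380 184|402 178)|top"
```

```text
30.8833 [0.5856 0.0196 0.0491] [ 0.0047  0.7685 -0.6398 -0.0014] 0.04375196517509593 [-0.1 -4.5 -0.1]
t 30.93 p [0.5856 0.0196 0.0491] z [-0.0083 -0.0055 -1.    ] yaw -79.55 F [-1.1 -4.4  0. ] M [-0.44  0.01  0.05] w 0.0434
base [402 178] [ -1.1 -81.5] [0.18 1.01]
base [224 177] [-0.5  0.3] [-0.12  0.08]
top [243 256] [-18.1 -16.8] [0.84 1.06]
base [230 180] [-2.  -2.3] [-0.1  0.1]
top [254 257] [-18.5 -20.6] [0.82 1.36]
top [252 267] [-22.5 -19.7] [-0.93  1.4 ]
base [380 184] [ -3.9 -71.5] [0.21 1.01]
top [374 258] [-18.9 -62.8] [-1.49 -2.92]
base [252 186] [ -4.8 -12.3] [0.75 1.02]
```

Request:
play_rows([
  {"dx": 0.5, "dy": 0.3, "dz": -2, "turn": 0, "fingers": 0.3},
  {"dx": 0.9, "dy": 0.7, "dz": -3, "turn": 0, "fingers": 0.3},
])

```text
clock: 31.1
position: [0.5857, 0.0194, 0.0487]
ee_rot: [0.006, 0.768, -0.64, -0.002]
contact_force: [-11.6, -7.0, 32.5]
width: 0.0433
```

```bash
python3 look.py pics/c4.png; cp st.npy c4.npy; python3 tilt.py; python3 trk.py st3.npy c0.npy c4.npy | grep -E "base .*\[ *-?[0-9.]+ +-?(0|1|2|6[6-9]|7[0-9]|80|81)\.|top"; cat > lens.py <<'E'
from h import *
t=np.radians(10.4); Rs=np.array([[np.cos(t),np.sin(t)],[-np.sin(t),np.cos(t)]]); c0=np.array([.6161,.0648])
for n in ("st1.npy","st3.npy","c0.npy","c1.npy","c3.npy","c4.npy"):
    s,w=np.load(n,allow_pickle=True); px=w["pixels"].astype(int)
    mn=px.min(2); mx=px.max(2); m=((mn>110)&(mx-mn<40)).astype(np.uint8); m[:262]=0; m[:,:280]=0; m[:,360:]=0; m[350:]=0
    k,l,st,ce=cv2.connectedComponentsWithStats(m); i=1+np.argmax(st[1:,4])
    x,y,ww,hh=st[i,:4]
    print(n,st[i],"lens y'",(Rs@(at_z(w,[(x+ww/2-.5,ce[i][1])],.081,s)[0,:2]-c0)*1000).round(2))
E
python3 lens.py
```

```text
31.1 [0.5857 0.0194 0.0487] [ 0.0062  0.7684 -0.6399 -0.0017] 0.04330494005962389 [-11.6  -7.   32.5]
t 31.15 p [0.5857 0.0194 0.0487] z [-0.0105 -0.0074 -0.9999] yaw -79.58 F [-8.4 -5.  20.5] M [-0.09  1.08 -0.2 ] w 0.0436
base [391 296] [-62.  -78.5] [-2.55 -6.18] [-1.07  1.16]
base [251 296] [-60.9  -6.5] [-3.64  2.66] [-2.01  0.98]
base [250 288] [-56.3  -6.3] [-3.49  2.59] [-1.83  0.98]
base [389 288] [-57.2 -77.1] [-2.52 -6.2 ] [-1.   1.1]
base [237 259] [-39.9  -0.8] [-2.    0.55] [-1.27  0.44]
base [397 255] [-38.5 -79.8] [-0.38 -1.02] [-1.3   0.23]
base [389 255] [-38.4 -75.8] [-1.1  -4.91] [-1.13  0.95]
base [231 182] [-0.8 -0.7] [-0.19 -0.15] [-0.01  0.01]
base [400 286] [-56.1 -82.7] [-2.45 -6.21] [-0.95  1.1 ]
base [405 182] [ -1.  -80.6] [-0.17 -1.02] [-0.07 -0.02]
base [238 286] [-55.   -0.3] [-3.57  2.72] [-1.93  1.13]
base [249 258] [-39.4  -6.7] [-2.85  1.54] [-1.77  0.88]
base [263 244] [-31.9 -13.9] [-2.72  1.03] [-1.67  1.29]
base [376 244] [-32.4 -69. ] [-2.26 -0.72] [-1.32 -0.07]
base [255 246] [-32.9 -10. ] [-2.83  1.39] [-1.72  0.94]
base [384 246] [-33.5 -73
[... 1072 characters left out ...]
3] [-1.11  0.24]
base [240 204] [-11.4  -4.1] [-0.79 -1.08] [ 0.22 -0.06]
base [396 268] [-45.7 -79.8] [-2.48 -5.75] [-1.1   1.04]
base [239 193] [-6. -4.] [-0.74 -1.1 ] [ 0.29 -0.08]
base [401 216] [-17.8 -80.1] [ 1.9  -0.96] [-2.7   0.14]
base [243 188] [-3.7 -6. ] [-0.71 -1.14] [0.13 0.01]
base [233 213] [-15.8  -0.6] [ 3.03 -0.09] [-0.2   0.04]
st1.npy [ 291  301   65   49 2682] lens y' [-39.59 -41.16]
st3.npy [ 288  305   67   45 2527] lens y' [-38.97 -40.12]
c0.npy [ 281  300   67   50 2770] lens y' [-40.21 -41.72]
c1.npy [ 287  299   66   51 2764] lens y' [-40.29 -43.54]
c3.npy [ 287  300   66   50 2754] lens y' [-39.75 -40.24]
c4.npy [ 287  300   67   50 2729] lens y' [-39.4  -40.52]
```

Request:
play_rows([
  {"dx": 0.4, "dy": 0, "dz": -2, "turn": 0, "fingers": 0.3},
  {"dx": 0.4, "dy": -0.1, "dz": -2, "turn": 0, "fingers": 0.3},
  {"dx": 0.4, "dy": -0.1, "dz": -2, "turn": 0, "fingers": 0.3},
  {"dx": 0.4, "dy": -0.1, "dz": -2, "turn": 0, "fingers": 0.3},
])

```text
clock: 31.48
position: [0.5857, 0.0194, 0.0487]
ee_rot: [0.006, 0.768, -0.641, -0.002]
contact_force: [-4.8, -2.0, 13.3]
width: 0.0434
```

```bash
sed -i 's/"c4.npy")/"c4.npy","c5.npy")/' lens.py; python3 tilt.py; python3 look.py pics/c5.png; cp st.npy c5.npy; python3 trk.py c4.npy c5.npy | grep -E "base \[[0-9]+ (1|20)|top"; python3 lens.py | tail -2
```

```text
t 31.48 p [0.5857 0.0194 0.0487] z [-0.0107 -0.0063 -0.9999] yaw -79.66 F [-4.8 -2.  13.3] M [0.17 0.59 0.06] w 0.0434
31.4833 [0.5857 0.0194 0.0487] [ 0.0059  0.7679 -0.6405 -0.0021] 0.043394103550749456 [-4.8 -2.  13.3]
base [406 179] [ -0.7 -80.3] [ 0.06 -0.09]
base [232 179] [-0.7 -0.4] [-0.03 -0.05]
top [380 258] [-17.9 -61.7] [-0.04 -0.07]
top [260 257] [-17.5 -19.5] [-0.02 -0.08]
base [261 197] [ -9.4 -13.2] [-0.04 -0.04]
base [259 188] [ -5.  -12.5] [-0.03 -0.05]
base [382 186] [ -4.1 -69.5] [-0.07  0.02]
base [249 169] [ 4.  -8.5] [-0.04 -0.04]
base [263 170] [  3.5 -14.8] [ 0.02 -0.1 ]
top [258 271] [-23.  -18.5] [-0.24 -0.03]
top [381 270] [-22.7 -62.3] [-0.07 -0.09]
base [245 185] [-3.6 -6.2] [-0.04 -0.04]
base [394 185] [ -3.6 -75. ] [-0.02 -0.01]
top [352 294] [-32.5 -52.2] [0.04 0.01]
base [381 202] [-11.9 -69.5] [-0.05 -0.08]
c4.npy [ 287  300   67   50 2729] lens y' [-39.4  -40.52]
c5.npy [ 287  300   66   50 2734] lens y' [-39.43 -40.44]
```

Request:
play_rows([
  {"dx": 0, "dy": 0, "dz": 0, "turn": 0, "fingers": 0.15},
  {"dx": 0, "dy": 0, "dz": 0, "turn": 0, "fingers": -0.02},
  {"dx": 0, "dy": 0, "dz": 0, "turn": 0, "fingers": -0.02},
])

```text
clock: 31.78
position: [0.5855, 0.0194, 0.0488]
ee_rot: [0.006, 0.768, -0.64, -0.002]
contact_force: [-0.6, -1.9, 0.8]
width: 0.0433
```

```bash
python3 tilt.py; python3 look.py pics/c6.png; cp st.npy c6.npy; python3 trk.py c5.npy c6.npy | grep -E "base \[[0-9]+ (1|20)|top"; sed -i 's/"c5.npy")/"c5.npy","c6.npy")/' lens.py; python3 lens.py | tail -2
```

```text
t 31.78 p [0.5855 0.0194 0.0488] z [-0.0105 -0.0066 -0.9999] yaw -79.64 F [-0.6 -1.9  0.8] M [-0.04  0.03  0.  ] w 0.0433
31.7833 [0.5855 0.0194 0.0488] [ 0.0059  0.768  -0.6404 -0.0019] 0.043278568634400064 [-0.6 -1.9  0.8]
base [406 179] [ -0.8 -80.4] [-0.19  0.05]
base [232 179] [-0.7 -0.5] [-0.04  0.01]
base [383 185] [ -3.7 -70. ] [-0.27  0.01]
top [260 257] [-17.5 -19.6] [-0.24  0.06]
top [379 257] [-17.6 -61.4] [-0.22  0.06]
base [249 169] [ 4.  -8.6] [0.   0.01]
base [242 187] [-4.6 -4.8] [-0.21 -0.  ]
top [258 270] [-22.7 -18.6] [-0.16  0.07]
base [259 188] [ -5.1 -12.6] [-0.19  0.05]
base [255 172] [  2.6 -11.2] [-0.02 -0.09]
top [301 282] [-27.6 -33.8] [-0.21  0.05]
base [378 190] [ -6.1 -67.8] [-0.28  0.  ]
top [381 271] [-23.2 -62.4] [-0.12  0.06]
c5.npy [ 287  300   66   50 2734] lens y' [-39.43 -40.44]
c6.npy [ 287  300   66   50 2742] lens y' [-39.69 -40.39]
```

Request:
play_rows([
  {"dx": 0, "dy": 0, "dz": 0, "turn": 0, "fingers": -0.08},
  {"dx": 0, "dy": 0, "dz": 0, "turn": 0, "fingers": -0.1},
  {"dx": 0, "dy": 0, "dz": 0, "turn": 0, "fingers": -0.1},
])

```text
clock: 32.08
position: [0.5861, 0.0204, 0.0485]
ee_rot: [0.005, 0.768, -0.641, -0.002]
contact_force: [0.4, -0.4, 0.4]
width: 0.0469
```

```bash
python3 tilt.py; python3 look.py pics/c7.png; cp st.npy c7.npy; python3 trk.py c5.npy c7.npy | grep -E "base \[[0-9]+ (1|20)|top"; sed -i 's/"c6.npy")/"c6.npy","c7.npy")/' lens.py; python3 lens.py | tail -2
```

```text
t 32.08 p [0.5861 0.0204 0.0485] z [-0.01   -0.0047 -0.9999] yaw -79.69 F [ 0.4 -0.4  0.4] M [-0.01 -0.01 -0.  ] w 0.0469
32.0833 [0.5861 0.0204 0.0485] [ 0.005   0.7677 -0.6407 -0.0023] 0.046944630000228485 [ 0.4 -0.4  0.4]
base [406 179] [ -0.8 -80.4] [-0.2   0.02]
base [232 179] [-0.7 -0.5] [-0.03  0.01]
base [383 185] [ -3.7 -70. ] [-0.22 -0.01]
top [260 257] [-17.5 -19.6] [-39.25  26.54]
top [379 257] [-17.6 -61.4] [-0.16 -0.11]
base [249 169] [ 4.  -8.6] [ 0.01 -0.01]
base [242 187] [-4.6 -4.8] [-0.26 -0.03]
top [258 270] [-22.7 -18.6] [10.19 -1.67]
base [259 188] [ -5.1 -12.6] [-0.23 -0.05]
base [255 172] [  2.6 -11.2] [-0.06 -0.14]
top [301 282] [-27.6 -33.8] [-0.3   0.02]
base [378 190] [ -6.1 -67.8] [-0.21 -0.03]
top [381 271] [-23.2 -62.4] [ 2.34 -0.04]
c6.npy [ 287  300   66   50 2742] lens y' [-39.69 -40.39]
c7.npy [ 290  303   66   47 2611] lens y' [-39.32 -40.57]
```

Request:
play_rows([
  {"dx": -0.4, "dy": -0.9, "dz": 0, "turn": 0, "fingers": -0.08},
  {"dx": 0, "dy": 0, "dz": 0, "turn": 0, "fingers": 0.1},
  {"dx": 0, "dy": 0, "dz": 0, "turn": 0, "fingers": 0.3},
  {"dx": 0, "dy": 0.2, "dz": -0.5, "turn": 0, "fingers": 0.3},
  {"dx": 0.6, "dy": 0.5, "dz": -1, "turn": 0, "fingers": 0.3},
  {"dx": 1, "dy": 1, "dz": -1.5, "turn": 0, "fingers": 0.3},
], squeeze=35)

```text
clock: 32.63
position: [0.5862, 0.0195, 0.0486]
ee_rot: [0.007, 0.768, -0.64, -0.002]
contact_force: [-6.9, -5.5, 16.6]
width: 0.0436
```

```bash
python3 tilt.py; python3 look.py pics/c8.png; cp st.npy c8.npy; python3 trk.py c5.npy c8.npy | grep -E "base \[[0-9]+ (1|20)|top"; sed -i 's/"c7.npy")/"c7.npy","c8.npy")/' lens.py; python3 lens.py | tail -1
```

```text
t 32.63 p [0.5862 0.0195 0.0486] z [-0.0122 -0.0075 -0.9999] yaw -79.65 F [-6.9 -5.5 16.6] M [-0.28  0.93 -0.1 ] w 0.0436
32.6333 [0.5862 0.0195 0.0486] [ 0.0068  0.7679 -0.6405 -0.0023] 0.043611779915105384 [-6.9 -5.5 16.6]
base [406 179] [ -0.8 -80.4] [0.   0.07]
base [232 179] [-0.7 -0.5] [-0.07  0.02]
base [383 185] [ -3.7 -70. ] [-0.01  0.06]
top [260 257] [-17.5 -19.6] [0.04 0.1 ]
top [379 257] [-17.6 -61.4] [0.1  0.02]
base [249 169] [ 4.  -8.6] [-0.    0.01]
base [242 187] [-4.6 -4.8] [0.02 0.05]
top [258 270] [-22.7 -18.6] [0.72 0.05]
base [259 188] [ -5.1 -12.6] [0.03 0.06]
base [255 172] [  2.6 -11.2] [-0.03 -0.05]
top [301 282] [-27.6 -33.8] [-0.    0.09]
base [378 190] [ -6.1 -67.8] [-0.01  0.04]
top [381 271] [-23.2 -62.4] [0.6 0.1]
c8.npy [ 287  302   67   48 2662] lens y' [-39.18 -40.51]
```

View pics/c8.png

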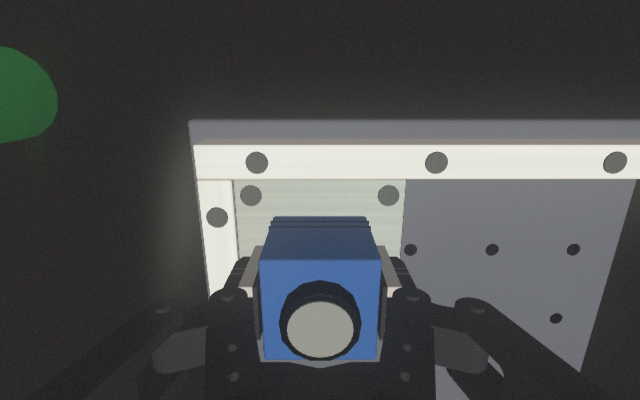

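The base (rows 180 and down, columns 232–405) lies flush along the rail at the top and the rail at the left, and the bottle is standing. I'm handing it in while the arm holds.

```bash
python3 - <<'E'
from rig import *
print(sign_off()); s=get_state(); print(s["clock"],s["contact_force"])
E
```

```text
the job is handed in; nothing more can be done
None
the job is handed in; nothing more can be done
```

I lifted the red cap off the lens and set it upright in the white holder. I then moved the camera into the corner of the two rails and handed the job in at about 33 s, with the gripper still holding and pressing it. No verdict came back.

**Cap:** after I let go, the scene and wrist pictures both showed it standing upright inside the dish.

**Camera seat:** in the last check the base came to rest at the same place as on the earlier pushes, to about 0.1 mm, and its edge was parallel to the rail within what I could measure. The last measured push was about 8 N on the x rail and 4 N on the y rail, with about 16 N down and a 35 N grip.

**What went wrong on the way:** on the first push the camera leaned about 0.6°, because the gripper itself had picked up a tilt. I let go and straightened the gripper by pressing its closed fingers against the outside of the y rail with about 9 N. Then I gripped and pressed again.

**Flatness:** the two checks do not fully agree. One comparison suggested about 0.2° of lean. Letting go of the camera moved its top by only about 0.1 mm, which means 0.15° or less. I took it as flat.

I did not move the bottle, carton or slide box. The bottle was standing in the last picture; I did not check the other two again.

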